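# Change the coupon in the clamping fixture

### The arm

A 7-joint arm with a two-finger parallel gripper is mounted at the origin on the work surface. World frame = base frame: x ahead of the robot, y to its left, z up, the work surface at z = 0. Lengths are in m, angles in rad, forces in N, time in s.
With the tool pointing down it reaches from about 0.425 to 0.875 m from the base axis. Payload 4.7 kg.
Tool frame: the origin (TCP) lies on the centre line of the jaws, within the pads' length; the fingertips stand 19 mm ahead of it and the grasp point (between the pads) is the TCP; x points along the fingers, z is the direction in which the jaws open and shut, and the axes are right-handed (so a half turn about x gives the same grasp; the last joint's range is limited). The gripper opens to 87 mm and grips with 3 to 60 N. Pads are 19 mm wide; open, the fingers measure 117 mm over their backs; the gripper's body (75 mm by 190 mm) begins 51 mm behind the grasp point.
Start: joints at [-1.161, 0.321, -0.07, 1.45, 0.023, 1.371, -0.057], TCP at [0.251, 0.6, 0.242] pointing down, gripper open.
Joint ranges: [-2.86, 2.86], [-0.3, 2.09], [-1.38, 1.24], [0.06, 2.45], [-1.56, 4.7], [0.09, 2.05], [-2.69, 2.69]. Speed limits (rad/s): [2.57, 2.57, 3.14, 3.14, 3.14, 3.14, 3.14].

### API

Orientations are given as a rotation vector (axis times angle).
In Python, from bench import get_state, get_image, camera_info, close_job gives the robot as it stands.
- The arm moves only by the tool jog_arm, never from a script. Its argument "targets" is a list of rows, each a list of 7 numbers: the turn, a rotation vector about the tool's x, y, z in degrees, then the shift along the tool's x, y, z in cm, then the finger opening in cm, from 0 to 8.7. In form: [[wx, wy, wz, tx, ty, tz, jaw], ...]. A call has 1 to 10 rows; each row shifts and turns the commanded pose from where the row before left it, along the tool's axes as they then stand; what a row does not reach is not made up. A row lasts 1/8 s, in which the tool goes at most 62.5 mm and 10.7 degrees, less where a joint would pass 70% of its speed; a pose out of reach is approached as far as the arm can. A call is refused whole if a number of a shift passes 6.25 or a number of a turn 10.7, either way. A call with a gripper value outside its range is refused whole. The fingers move at their own pace and stop on an object; "squeeze" is the grip in N (left out, the last holds). Time passes only in rows, so rows that do not move let the fingers close. It gives the time, the measured TCP pose, the force and the opening at its end, in the units of the state.
- get_state(): the state, without advancing time (a new reading comes with each control period).
- get_image(name): name is "scene" or "top"; returns (picture, depth): 480x640x3 uint8, red, green, blue; 480x640 float32, m along the optical axis (not along the pixel's ray), 0 where there is no reading.
- camera_info(name): a dict with "intrinsics" (3x3 intrinsics, pixels), "k1" (the pictures are not rectified: a ray, as slopes to the right and down, at radius r is drawn at 1 + k1 r^2 times it, then the intrinsics apply), "world_from_camera" (4x4, takes a point from camera to world coordinates). Camera axes: x right, y up, looking along -z (the intrinsics and any distortion apply to the point x, -y, -z); pixel columns grow to the right and rows downward; lengths in m; the calibration is good to about 2 mm. A picture is of the moment at which its call begins. camera_info takes no time and is no camera call.
- close_job(): hands the job in, once; it reports no verdict.
The state is a dict: "time": time; "joint_positions": joint angles; "qd": joint speeds; "joint_torque": joint torques, N m; "position": TCP position; "tool_rot": TCP orientation; "ft_force": force on the tool from outside, world axes, zero at the start; "torque": the same for the moment, N m; "grip_width": opening from 0.0 (shut) to 1.0 (fully open).
Only numpy, scipy, OpenCV 4.12 (cv2) and the standard library are available. Lean on these libraries where they do the work, as an engineer would, in place of code of your own. Each camera call takes 0.05 s, during which the arm holds its last target.

### The job

The coupon in the clamping fixture is finished: lift it out and lay it flat in the grey tray, then seat the other coupon flat in the fixture. Next swing the hinged strap down over it until the strap is fully home over its staple, and last turn the sleeve so that its pointer is on 4. Set the coupons down rather than dropping them, and leave the black puck, the bottle and the eyepiece where they stand.

Things in the scene. Friction and masses are not known exactly. Their poses are not given: they have to be found in the camera images.
- fixture: Clamping fixture fixed to the table: grey base plate 150 x 285 mm, 12 mm thick, with a white round dial plate (radius 64 mm, also 12 mm thick) joined on at its -y end. Origin on the table under the centre of the coupon seat; x across the strap (the long direction of a seated coupon, away from the robot), y from the staple towards the strap's hinge, z up.
- seat (a point): Centre of the coupon seat, on the base plate's top, 12 mm above the table; axes as the fixture. Four dark L-shaped corner locators, 14 mm high, bound a 106 x 46 mm pocket (long side along x); the middle 70 mm of each long side is open for the fingers.
- strap_hinge (a point): On the strap's hinge axis: fixture x = 0, y = +100 mm, 48 mm above the table. The axis runs along fixture x, between two dark cheeks 60 mm high and 46 mm wide over all.
- strap (a joint): Angle of the hinged strap (hasp), rad: a flat steel bar 24 mm wide, 6 mm thick, 252 mm long. 0 = closed: level, pointing to fixture -y, 3 mm above a seated coupon, its slot over the steel staple loop (67 mm high, at fixture y = -102 mm). pi/2 = upright; 1.95 = leaning outwards to +y, at its stop. The stiff hinge stays where it is left; the tab takes 1 to 3 N to move.
- strap_tab (a point): Centre of the solid end tab of the strap (24 mm wide, 34 mm long, 6 mm thick), 235 mm from the hinge; it moves with the strap. When the strap is closed it is at fixture y = -135 mm, 48 mm above the table.
- sleeve (a joint): Angle of the scale sleeve, rad, growing clockwise seen from above. Dial numerals 1 to 6 stand 0.5 rad apart: 0 = pointer on 1, 1.5 = on 4, 2.5 = on 6 (stops at 0 and 2.5). The pointer is a black nib at the sleeve's foot, with a black line on its top. Seen with fixture x up, the numerals run from left over the top to right. No clicks; friction holds it.
- sleeve_grip (a point): On the sleeve's vertical axis, 57 mm above the table, at fixture y = -215 mm. The sleeve is a knurled aluminium cylinder of diameter 46 mm, top 75 mm above the table, with a 58 mm flange up to 21 mm above the table. It can be gripped from above at any yaw. This point's frame turns with the sleeve.
- finished_coupon: Aluminium block 100 x 40 x 30 mm (x, y, z), about 0.32 kg, with two dark round spots on top; starts in the fixture's seat. Origin at the centre of its underside.
- new_coupon: The other aluminium block, also 100 x 40 x 30 mm, about 0.32 kg, with a weld bead flush across its top; starts on the table. Origin at the centre of its underside. Either end may face either way in the seat.
- tray: Low grey open tray fixed on the table, 130 (x) x 170 (y) mm, walls 4 mm thick and 12 mm high, floor about 4 mm. Origin under its centre. The coupon lies with its long side along the tray's y or anyhow inside.
- puck: Bystander: round black resin specimen mount, diameter 50 mm, 28 mm high. Origin under its centre.
- bottle: Bystander: amber bottle, diameter 68 mm, 130 mm high. Origin under its centre.
- eyepiece: Bystander: black microscope eyepiece, diameter 52 mm, 70 mm high. Origin under its centre.

How it is judged:
By the outcome, as a careful person would: the job done as asked, in the order asked, and still so for the second after the job is handed in, with the robot touching nothing.
It also fails if it takes over 72 s, if anything falls off the work surface, if the arm or the gripper's body presses on something with over 40 N, if the wrist force passes 120 N, or if a joint passes its speed limit or range.

## Working session

There is one attempt and no reset: what is moved stays moved. The work goes in short steps, Python scripts to look and compute and a tool call to move; the robot and the scene stay as the last step left them, time stands still between calls to the robot, and variables do not carry over. Pictures are saved under pics/ and viewed, and the job is handed in when it is done.

Besides the shell and the picture viewer there is one more tool, called as a command line: name --pt "numbers of a row" for each row, then --argument value for the rest. jog_arm: Moves the arm, as the interface text tells. Its arguments: {"type":"object","properties":{"targets":{"type":"array"},"squeeze":{"type":"number"}},"required":["targets"]}

```bash
ls; mkdir -p pics; python3 - <<'E'
from bench import *
import cv2,numpy as np
print(get_state())
for n in ["scene","top"]:
    im,d=get_image(n); cv2.imwrite(f"pics/{n}0.png",im[:,:,::-1]); np.savez(f"pics/{n}0.npz",im=im,d=d)
    print(n,camera_info(n))
E
```

```text
pics
{'time': 0.0, 'joint_positions': array([-1.16088988,  0.32184147, -0.07009778,  1.45165042,  0.02260476,
        1.37079111, -0.05691942]), 'qd': array([9.92866498e-04, 8.88406607e-05, 9.75549067e-04, 1.15904813e-03,
       1.12259201e-03, 1.36383940e-03, 1.19935624e-04]), 'joint_torque': array([-1.54372037e-04, -4.91298366e+01, -4.03978424e-01, -3.12513828e+01,
       -6.37538591e-02,  4.41254396e-02,  1.89172297e-04]), 'position': array([0.25045233, 0.59926339, 0.24046192]), 'tool_rot': array([-0.91404738,  1.37240027,  0.91217872]), 'ft_force': array([ 0.20418739,  0.43952571, -0.90322575]), 'torque': array([-0.02741308, -0.00238008, -0.00790274]), 'grip_width': 1.001825084964221}
scene {'intrinsics': array([[555.76024042,   0.        , 315.23048617],
       [  0.        , 555.76024042, 238.14503985],
       [  0.        ,   0.        ,   1.        ]]), 'k1': -0.039330492434080155, 'world_from_camera': array([[-0.28990391, -0.7067527 ,  0.64533429,  1.32376444],
       [ 0.95687197, -0.22725667,  0.18097081,  0.2270051 ],
       [ 0.01875491,  0.66996644,  0.74215444,  0.98323081],
       [ 0.        ,  0.        ,  0.        ,  1.        ]])}
top {'intrinsics': array([[542.53654088,   0.        , 320.20107775],
       [  0.        , 542.53654088, 238.03148257],
       [  0.        ,   0.        ,   1.        ]]), 'k1': 0.02597835513654173, 'world_from_camera': array([[ 0.01516818,  0.98623995, -0.16462289,  0.32151155],
       [-0.9997749 ,  0.01740227,  0.01213709,  0.00189215],
       [ 0.01483489,  0.16440173,  0.9862819 ,  1.15896276],
       [ 0.        ,  0.        ,  0.        ,  1.        ]])}
```

View pics/scene0.png

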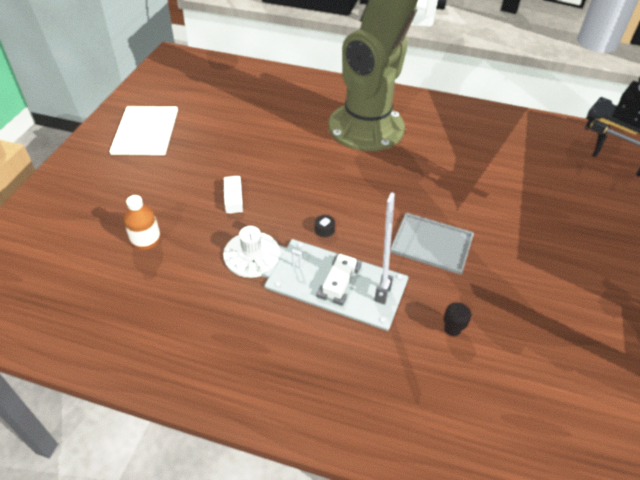

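View pics/top0.png

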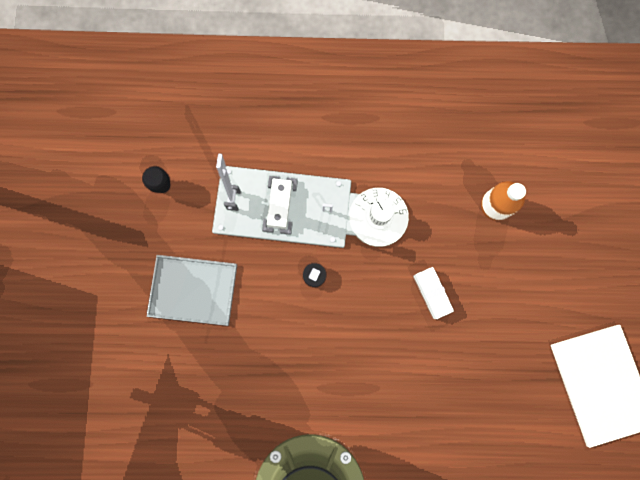

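The top view has the tray at about (192,290), the finished coupon in the seat at (280,204), the dial at (380,216), the new coupon at (434,293), the puck at (315,275), the eyepiece at (156,180) and the bottle at (503,200). I'll enlarge it to measure.

```bash
cat > h.py <<'E'
from bench import *
import cv2,numpy as np
from scipy.spatial.transform import Rotation as R
def world(name,px,z):
    c=camera_info(name);K=np.array(c["intrinsics"]);T=np.array(c["world_from_camera"])
    dist=np.array([c["k1"],0,0,0,0.])
    p=cv2.undistortPoints(np.array(px,float).reshape(-1,1,2),K,dist).reshape(-1,2)
    d=np.c_[p[:,0],-p[:,1],-np.ones(len(p))]@T[:3,:3].T; o=T[:3,3]
    z=np.broadcast_to(np.asarray(z,float),len(p))
    return o+d*((z-o[2])/d[:,2])[:,None]
def pix(name,P):
    c=camera_info(name);K=np.array(c["intrinsics"]);T=np.array(c["world_from_camera"])
    q=(np.array(P,float).reshape(-1,3)-T[:3,3])@T[:3,:3]; q=q*[1,-1,-1]
    return cv2.projectPoints(q,np.zeros(3),np.zeros(3),K,np.array([c["k1"],0,0,0,0.]))[0].reshape(-1,2)
def cloud(name,d):
    c=camera_info(name);K=np.array(c["intrinsics"]);T=np.array(c["world_from_camera"])
    v,u=np.mgrid[0:480,0:640]
    p=cv2.undistortPoints(np.stack([u,v],-1).reshape(-1,1,2).astype(float),K,np.array([c["k1"],0,0,0,0.])).reshape(-1,2)
    dd=d.reshape(-1,1)
    return ((np.c_[p[:,0],-p[:,1],-np.ones(len(p))]*dd)@T[:3,:3].T+T[:3,3]).reshape(480,640,3)
def crop(im,u0,v0,u1,v1,s,fn):
    cv2.imwrite(fn,cv2.resize(im[v0:v1,u0:u1,::-1],None,fx=s,fy=s,interpolation=cv2.INTER_CUBIC))
E
python3 - <<'E'
from h import *
im=np.load("pics/top0.npz")["im"]
crop(im,200,145,360,265,5,"pics/t_fix.png")
crop(im,340,180,480,330,4,"pics/t_dial.png")
crop(im,140,245,340,335,4,"pics/t_tray.png")
d=np.load("pics/top0.npz")["d"];P=cloud("top",d)
for u,v in [(280,204),(434,293),(340,235),(380,216),(192,290),(300,330),(270,172)]: print(u,v,P[v,u])
E
```

```text
280 204 [0.57893239 0.07387914 0.04282726]
434 293 [ 0.39844339 -0.25068706  0.02810835]
340 235 [ 0.52020503 -0.05459327  0.01254989]
380 216 [ 0.54961823 -0.13252839  0.07776728]
192 290 [0.39821914 0.2571281  0.00317474]
300 330 [0.31809673 0.02711091 0.00173451]
270 172 [0.65746613 0.09968721 0.01097594]
```

View pics/t_fix.png

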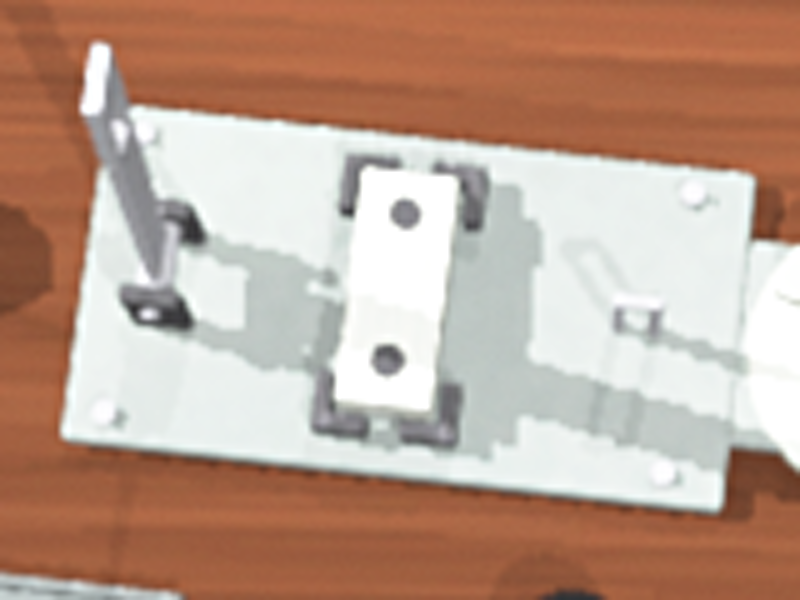

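View pics/t_dial.png

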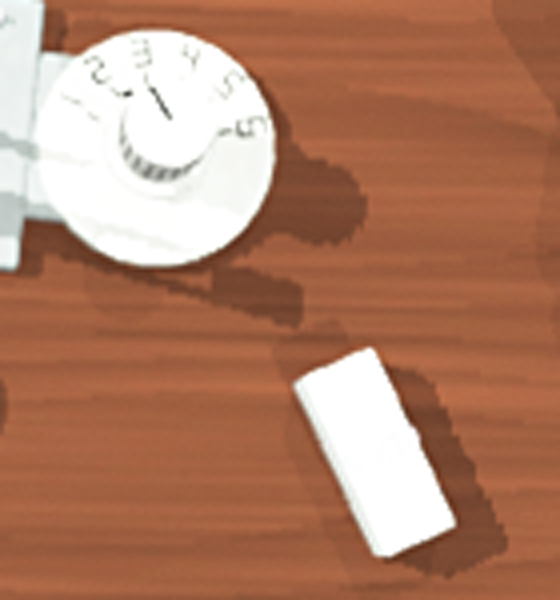

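View pics/t_tray.png

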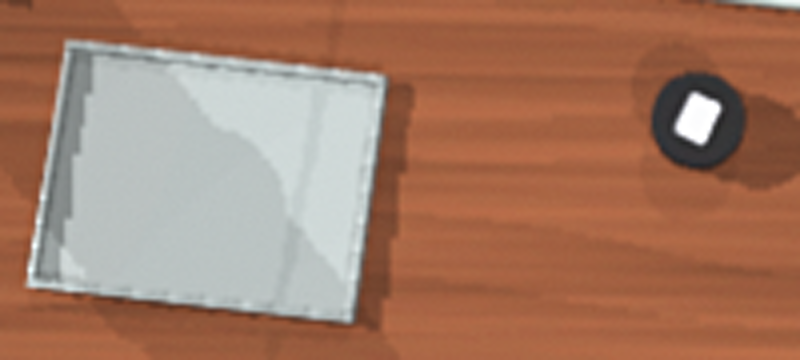

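```bash
python3 - <<'E'
from h import *
im=np.load("pics/scene0.npz")["im"]
crop(im,215,185,415,335,4,"pics/s_fix.png")
crop(im,215,170,295,280,5,"pics/s_dial.png")
crop(im,380,205,480,280,6,"pics/s_tray.png")
E
```

```text
(no output)
```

View pics/s_fix.png

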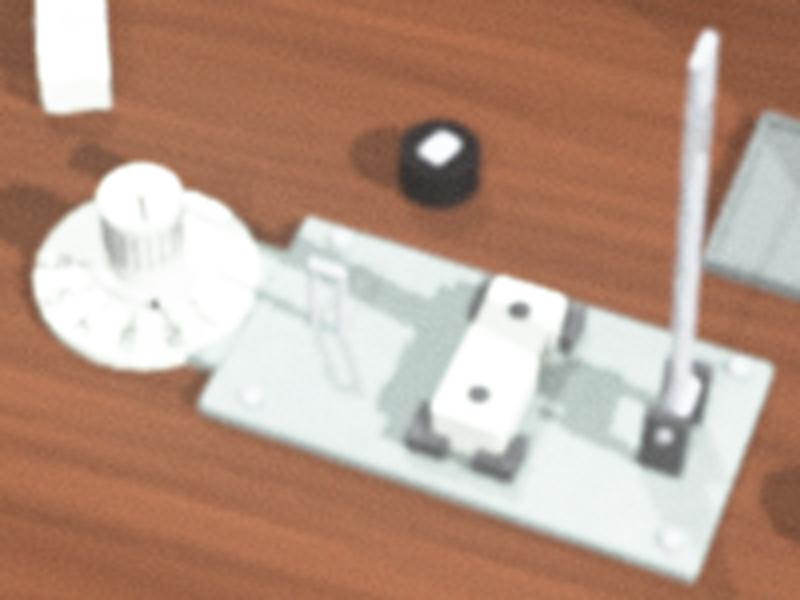

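View pics/s_dial.png

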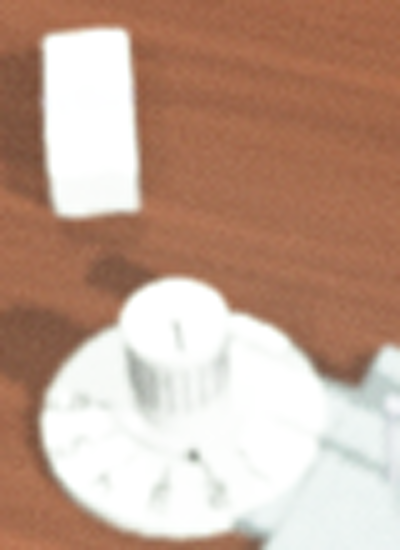

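View pics/s_tray.png

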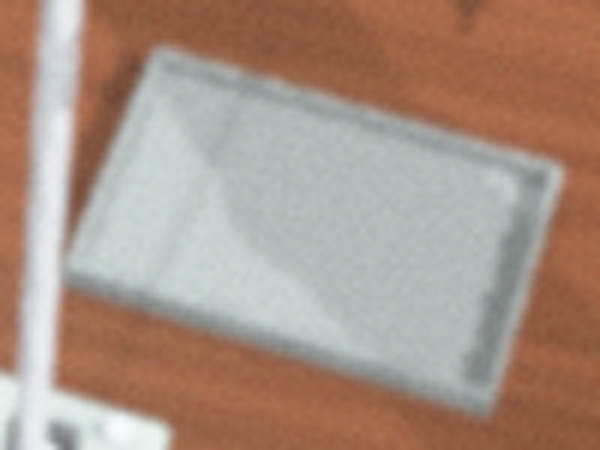

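```bash
cat > fit.py <<'E'
from h import *
from scipy.optimize import least_squares
def px(pts,s,o): return (np.array(pts,float)+.5)/s-.5+np.array(o)
def full(p2,z,model):  # not used
    pass
def fit(obs,model,x0,extra=0):
    # obs: list (cam, pixel, fn(params)->local xyz)
    def f(p):
        c,s=np.cos(p[2]),np.sin(p[2]); r=[]
        for cam,uv,g in obs:
            l=g(p); w=[p[0]+c*l[0]-s*l[1],p[1]+s*l[0]+c*l[1],l[2]]
            q=world(cam,uv,l[2])[0]; r+=[q[0]-w[0],q[1]-w[1]]
        return np.array(r)*1000
    s=least_squares(f,x0,loss="soft_l1",f_scale=2.); return s.x,f(s.x).reshape(-1,2)
if __name__=="__main__":
    T=lambda a:px([a],5,(200,145))[0]; S=lambda a:px([a],4,(215,185))[0]
    c=lambda x,sg:(lambda p:(x,p[3]+sg*.1425,.012))
    k=lambda *l:(lambda p:l)
    obs=[("top",T((130,105)),c(.075,1)),("top",T((755,173)),c(.075,-1)),("top",T((722,510)),c(-.075,-1)),("top",T((62,437)),c(-.075,1)),
     ("top",px([(155.5,149)],4,(340,180))[0],k(0,-.215,.012)),("top",T((638,302)),k(0,-.102,.067)),("top",T((396,286.5)),k(0,0,.042)),
     ("scene",S((308,217)),c(-.075,-1)),("scene",S((773,368)),c(-.075,1)),("scene",S((695,572)),c(.075,1)),("scene",S((200,405)),c(.075,-1)),
     ("scene",S((147,277)),k(0,-.215,.012)),("scene",S((327,263)),k(0,-.102,.067)),("scene",S((500,352)),k(0,0,.042))]
    x,r=fit(obs,None,[.58,.07,0,0]);print("fixture",x,np.degrees(x[2]));print(np.c_[r].round(1).tolist())
    A=world("top",[T((405,213)),T((387,360))],.042);print("spots top",A,np.degrees(np.arctan2(*(A[0]-A[1])[1::-1])))
    A=world("scene",[S((480,394)),S((520,310))],.042);print("spots scene",A,np.degrees(np.arctan2(*(A[0]-A[1])[1::-1])))
    Tr=lambda a:px([a],4,(140,245))[0]; Sr=lambda a:px([a],6,(380,205))[0]
    obs=[("top",Tr((67,41)),k(.065,.085,.012)),("top",Tr((385,75)),k(.065,-.085,.012)),("top",Tr((352,321)),k(-.065,-.085,.012)),("top",Tr((28,286)),k(-.065,.085,.012)),
     ("scene",Sr((160,45)),k(-.065,-.085,.012)),("scene",Sr((565,167)),k(-.065,.085,.012)),("scene",Sr((492,403)),k(.065,.085,.012)),("scene",Sr((65,273)),k(.065,-.085,.012))]
    x,r=fit(obs,None,[.4,.25,0]);print("tray",x,np.degrees(x[2]));print(r.round(1).tolist())
    Tn=lambda a:px([a],4,(340,180))[0]; Sn=lambda a:px([a],5,(215,170))[0]
    # top corners z=.03, coupon local x along long side
    obs=[("top",Tn((297,382)),k(.05,.02,.03)),("top",Tn((373,347)),k(.05,-.02,.03)),("top",Tn((455,523)),k(-.05,-.02,.03)),("top",Tn((386,556)),k(-.05,.02,.03)),
     ("scene",Sn((43,36)),k(-.05,-.02,.03)),("scene",Sn((128,29)),k(-.05,.02,.03)),("scene",Sn((137,174)),k(.05,.02,.03)),("scene",Sn((50,185)),k(.05,-.02,.03))]
    x,r=fit(obs,None,[.4,-.25,.3]);print("new",x,np.degrees(x[2]));print(r.round(1).tolist())
    for n,a in [("puck",Tr((698,121)))]: print(n,world("top",[a],.028), world("scene",[S((440,150))],.028))
E
python3 fit.py
```

```text
fixture [ 0.58422789  0.07690823 -0.09271984 -0.00533836] -5.312455286571143
[[-2.0, -9.8], [-0.8, 0.6], [-0.6, -0.1], [-0.3, -1.0], [-2.8, -0.3], [-1.7, -0.3], [-0.6, -0.3], [2.6, 1.4], [4.3, -0.2], [-0.4, -0.3], [2.1, 2.9], [6.2, 2.1], [-0.8, -0.4], [1.1, -0.0]]
spots top [[0.61556936 0.07364921 0.042     ]
 [0.55193191 0.0794829  0.042     ]] -5.237703086646382
spots scene [[0.61614781 0.074218   0.042     ]
 [0.55353439 0.07966863 0.042     ]] -4.975176077868035
tray [ 0.40014268  0.25632638 -0.09631368] -5.518367559351779
[[-2.3, -0.5], [-1.3, 0.3], [-0.8, -0.4], [-1.4, -1.4], [-0.0, 1.3], [1.3, 0.2], [2.9, -0.9], [4.9, 1.6]]
new [ 0.40054485 -0.24941543  0.4495587 ] 25.757816161232945
[[-2.1, 0.8], [-0.4, -3.3], [-1.0, -0.4], [-1.1, -0.4], [0.4, -1.9], [-0.6, 1.4], [6.6, 2.0], [9.2, 0.8]]
puck [[ 0.43202857 -0.00051491  0.028     ]] [[0.43717055 0.00047262 0.028     ]]
```

```bash
python3 - <<'E'
from h import *
for n in ["top","scene"]:
    f=np.load(f"pics/{n}0.npz");P=cloud(n,f["d"])
    m=(P[...,2]>.021)&(abs(P[...,0]-.4)<.1)&(abs(P[...,1]+.25)<.08)&(f["d"]>0)
    q=P[m][:,:2]; print(n,len(q),cv2.minAreaRect((q*1000).astype(np.float32)), q.mean(0),np.median(P[m][:,2]))
    m=(P[...,2]>.08)&(P[...,0]>.5)&(P[...,0]<.7)&(P[...,1]>.1)&(P[...,1]<.35)&(f["d"]>0)
    q=P[m]; 
    # fixture frame
    a=-.0920;e=q[:,:2]-[.5842,.0769];y=-np.sin(a)*e[:,0]+np.cos(a)*e[:,1];x=np.cos(a)*e[:,0]+np.sin(a)*e[:,1]
    ang=np.arctan2(q[:,2]-.048,-(y-.1)); print(len(q),np.percentile(ang,[10,50,90]),np.median(x), q[:,2].max(), np.hypot(q[:,2]-.048,y-.1).max())
    for u,v in ([(434,293),(340,240),(300,330)] if n=="top" else [(233,185),(342,275),(290,270),(200,290)]): print(n,P[v,u])
E
```

```text
top 963 ((399.1191711425781, -251.45947265625), (99.5374984741211, 42.56228256225586), 24.445457458496094) [ 0.39825478 -0.25034539] 0.030596383631522173
330 [1.45440817 1.48598881 1.50620935] -0.004808689212380684 0.30346535816337195 0.2560561214332413
top [ 0.39844339 -0.25068706  0.02810835]
top [ 0.50925946 -0.05466989  0.01301661]
top [0.31809673 0.02711091 0.00173451]
scene 471 ((402.13775634765625, -250.69879150390625), (107.03778076171875, 40.75448989868164), 24.762601852416992) [ 0.40609206 -0.24855777] 0.02858993164122703
488 [1.49436825 1.51619165 1.5437129 ] 0.009845852849979977 0.30139714362760983 0.25379403935011363
scene [ 0.38818762 -0.25398447  0.0326662 ]
scene [0.58811177 0.08310597 0.03944343]
scene [ 0.58556211 -0.03674732  0.00826222]
scene [ 0.69214084 -0.20929999 -0.00089832]
```

```bash
cat >> h.py <<'E'
FX=(.5842,.0769,-.0922)
def fw(x,y,z,F=FX):
    c,s=np.cos(F[2]),np.sin(F[2]); return np.array([F[0]+c*x-s*y,F[1]+s*x+c*y,z])
def wf(p,F=FX):
    c,s=np.cos(F[2]),np.sin(F[2]); e=np.asarray(p)[:2]-F[:2]; return np.array([c*e[0]+s*e[1],-s*e[0]+c*e[1],p[2]])
def to(pos,zdeg,st=None):
    """turn & shift (tool axes, shift taken after the turn) to pos, tool x down, tool z at heading zdeg (mod 180)"""
    st=st or get_state(); R0=R.from_rotvec(st["tool_rot"]); M=R0.as_matrix()
    h0=np.degrees(np.arctan2(M[1,2],M[0,2])); zdeg=h0+((zdeg-h0+90)%180-90)
    a=np.radians(zdeg); x=np.array([0,0,-1.]);z=np.array([np.cos(a),np.sin(a),0]);y=np.cross(z,x)
    G=np.c_[x,y,z]; w=np.degrees((R0.inv()*R.from_matrix(G)).as_rotvec())
    print("t",round(st["time"],2),"heading z",h0.round(1),"->",round(zdeg,1),"turn",w.round(1),"shift cm: before-turn axes",(M.T@(pos-st["position"])*100).round(2),"after-turn axes",(G.T@(pos-st["position"])*100).round(2))
E
python3 - <<'E'
from h import *
st=get_state();print(R.from_rotvec(st["tool_rot"]).as_matrix().round(3)); print("fix",wf(st["position"]))
ZF=90-5.28
to(fw(0,.04,.34),ZF)
for n,p,z in [("eyep",(156,180),.06),("bottle",(495,205),0.03),("puck",(314,275),.028)]: print(n,world("top",[p],z))
E
```

```text
[[-0.001 -0.923  0.386]
 [-0.002  0.386  0.923]
 [-1.    -0.    -0.002]]
fix [-0.38041716  0.48946508  0.24056227]
t 0.1 heading z 67.3 -> 84.7 turn [-17.4  -0.1  -0. ] shift cm: before-turn axes [ -9.89 -49.74 -31.54] after-turn axes [ -9.94 -38.04 -44.95]
eyep [[0.62103852 0.33105662 0.06      ]]
bottle [[ 0.58805566 -0.384259    0.03      ]]
puck [[ 4.31762546e-01 -2.58268470e-04  2.80000000e-02]]
```

jog_arm --pt "-8.7 0 0 -5 0 0 0" --pt "-8.7 0 0 -4.9 0 0 0" --pt "0 0 0 0 -4 -4.7 0" --pt "0 0 0 0 -4 -4.7 0" --pt "0 0 0 0 -4 -4.7 0" --pt "0 0 0 0 -4 -4.7 0" --pt "0 0 0 0 -4 -4.7 0" --pt "0 0 0 0 -4 -4.7 0" --pt "0 0 0 0 -4 -4.7 0" --pt "0 0 0 0 -4 -4.7 0" --squeeze 20

```text
time: 1.35
position: [0.5354, 0.1941, 0.3403]
tool_rot: [-1.141, 1.251, 1.141]
ft_force: [1.7, 0.9, 0.1]
grip_width: 0.018
```

```bash
python3 - <<'E'
from h import *
st=get_state();print("fix",wf(st["position"]))
to(fw(0,.04,.34),84.7)
E
```

```text
fix [-0.05941578  0.11225564  0.34030958]
t 1.35 heading z 84.7 -> 84.7 turn [ 0.  0. -0.] shift cm: before-turn axes [ 0.03 -5.94 -7.23] after-turn axes [ 0.03 -5.94 -7.22]
```

jog_arm --pt "0 0 0 0 -3 -3.6 0" --pt "0 0 0 0 -2.9 -3.6 0" --pt "0 0 0 3 0 0 0" --pt "0 0 0 3 0 0 0" --pt "0 0 0 0 0 1.5 0" --pt "0 0 0 0 0 1.5 0" --pt "0 0 0 0 0 1.5 0" --pt "0 0 0 0 0 1.5 0"

```text
time: 2.35
position: [0.5927, 0.1801, 0.2815]
tool_rot: [-1.142, 1.25, 1.141]
ft_force: [-0.0, -2.6, -0.7]
grip_width: 0.006
```

```bash
python3 - <<'E'
from h import *
st=get_state();print("fix",wf(st["position"]),st["ft_force"])
im,d=get_image("scene");crop(im,300,120,460,340,3,"pics/s1.png")
E
```

```text
fix [-0.00106337  0.10356192  0.2815297 ] [-0.04105963 -2.63239866 -0.67181094]
```

View pics/s1.png

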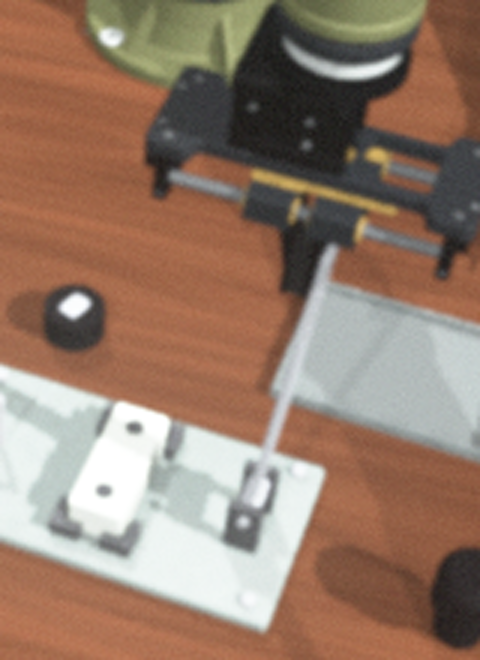

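jog_arm --pt "0 0 0 0 0 1.5 0" --pt "0 0 0 0 0 1.5 0" --pt "0 0 0 0 0 1.4 0" --pt "0 0 0 0 0 -4 0" --pt "0 0 0 0 0 -6 8.7" --pt "0 0 0 4 0 -4.7 8.7" --pt "0 0 0 6 0 0 8.7" --pt "0 0 0 4 0 0 8.7" --pt "0 0 0 0 0 0 8.7"

```text
time: 3.52
position: [0.5807, 0.0766, 0.1375]
tool_rot: [-1.139, 1.257, 1.145]
ft_force: [0.1, 0.1, 0.6]
grip_width: 0.484
```

```bash
python3 - <<'E'
from h import *
st=get_state();print("fix",wf(st["position"]),st["ft_force"])
to(np.array([.5842,.0767,.038]),84.75)
im,d=get_image("scene");crop(im,260,120,460,340,3,"pics/s2.png")
E
```

```text
fix [-0.00350326 -0.00064952  0.1375416 ] [0.10919765 0.1477481  0.55014148]
t 3.52 heading z 84.7 -> 84.8 turn [-0.  -0.1 -0.4] shift cm: before-turn axes [ 9.95 -0.41  0.06] after-turn axes [ 9.95 -0.35  0.04]
```

View pics/s2.png

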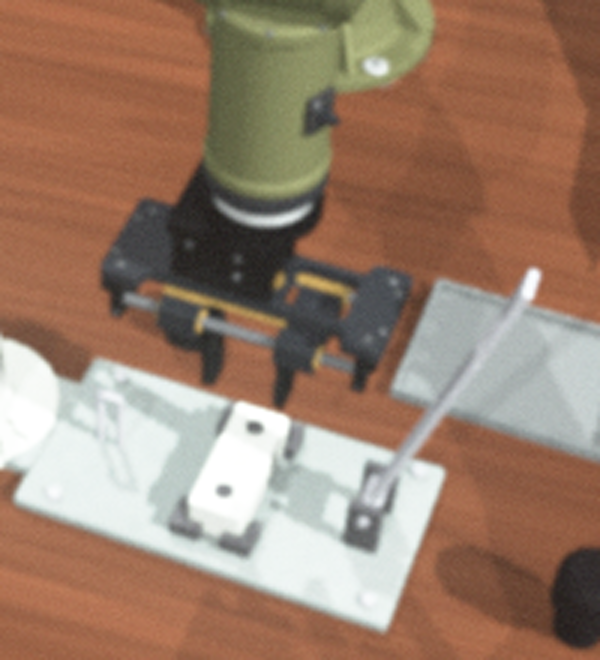

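jog_arm --pt "0 0 0 2 -0.35 0 6.6" --pt "0 0 0 2 0 0 6.6" --pt "0 0 0 2 0 0 6.6" --pt "0 0 0 2 0 0 6.6" --pt "0 0 0 1.9 0 0 6.6" --pt "0 0 0 0 0 0 3.5" --pt "0 0 0 0 0 0 3.5" --pt "0 0 0 0 0 0 3.5" --pt "0 0 0 0 0 0 3.5" --squeeze 30

```text
time: 4.7
position: [0.5871, 0.0758, 0.0425]
tool_rot: [-1.141, 1.25, 1.14]
ft_force: [0.3, -0.1, 2.2]
grip_width: 0.456
```

```bash
python3 - <<'E'
from h import *
st=get_state();print("fix",wf(st["position"]),st["ft_force"],st["grip_width"]*87)
im,d=get_image("scene");crop(im,260,120,460,340,3,"pics/s3.png")
E
```

```text
fix [ 0.00296145 -0.00081481  0.04246145] [ 0.28517512 -0.14669894  2.2305907 ] 39.63003155087637
```

View pics/s3.png

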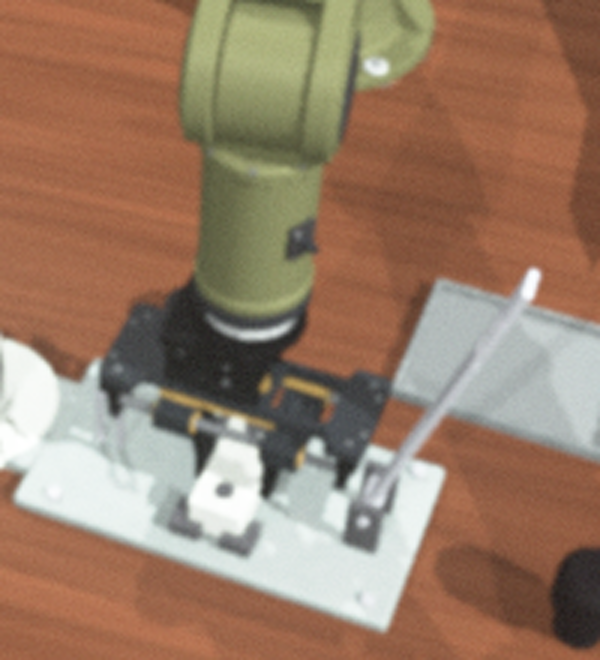

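jog_arm --pt "0 0 0 -2 0 0 3.5" --pt "0 0 0 -5 0 0 3.5" --pt "0 0 0 -3 2 0 3.5" --pt "0 0 0 0 5 0 3.5" --pt "0 0 0 0 5 0 3.5" --pt "0 0 0 0 3 5 3.5" --pt "0 0 0 0 3 5 3.5" --pt "0 0 0 0 2 5 3.5" --pt "0 0 0 0 0 0 3.5"

```text
time: 5.88
position: [0.399, 0.2479, 0.1427]
tool_rot: [-1.146, 1.246, 1.148]
ft_force: [0.5, -1.3, -3.2]
grip_width: 0.455
```

```bash
python3 - <<'E'
from h import *
st=get_state();print("fix",wf(st["position"]),st["ft_force"],st["grip_width"]*87)
to(np.array([.403,.2563,.0345]),84.6)
im,d=get_image("scene");crop(im,260,120,500,340,3,"pics/s4.png")
E
```

```text
fix [-0.20016821  0.15318605  0.14269799] [ 0.52634976 -1.34123425 -3.19532551] 39.60384933982818
t 5.88 heading z 85.2 -> 84.6 turn [0.6 0.1 0. ] shift cm: before-turn axes [10.82 -0.32  0.85] after-turn axes [10.82 -0.32  0.88]
```

View pics/s4.png

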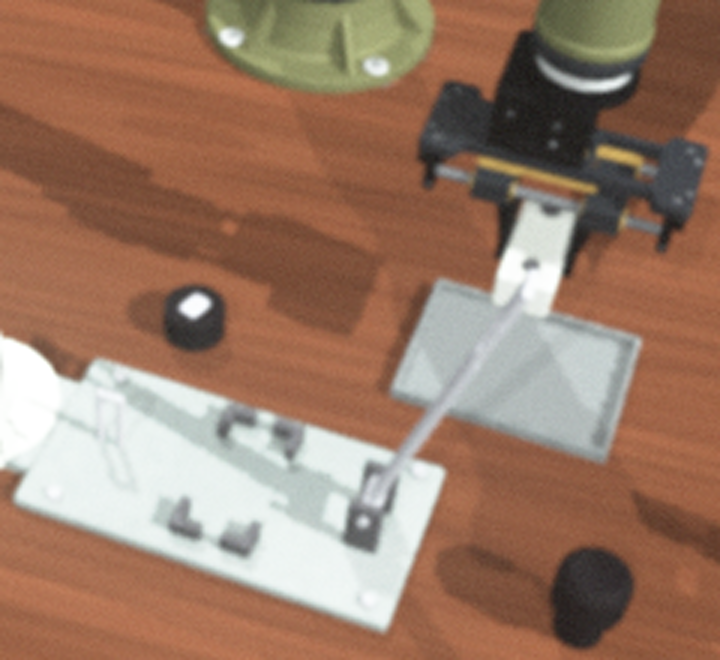

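jog_arm --pt "0 0 0 4 -0.3 0.9 3.5" --pt "0 0 0 4 0 0 3.5" --pt "0 0 0 1.5 0 0 3.5" --pt "0 0 0 0.5 0 0 3.5" --pt "0 0 0 0 0 0 3.5"

```text
time: 6.55
position: [0.4058, 0.2522, 0.0426]
tool_rot: [-1.14, 1.25, 1.14]
ft_force: [-0.3, 0.9, -2.7]
grip_width: 0.46
```

```bash
python3 - <<'E'
from h import *
st=get_state();print("fix",wf(st["position"]),st["ft_force"],st["grip_width"]*87)
to(np.array([.403,.2563,.0345]),84.6)
E
```

```text
fix [-0.19381305  0.1580773   0.04259452] [-0.3024589   0.92865452 -2.69384137] 39.982052841129665
t 6.55 heading z 84.7 -> 84.6 turn [0.1 0.1 0.1] shift cm: before-turn axes [0.81 0.31 0.39] after-turn axes [0.81 0.31 0.39]
```

jog_arm --pt "0 0 0 0.3 0.3 0.2 3.5" --pt "0 0 0 0.2 0 0 3.5" --pt "0 0 0 0.15 0 0 3.5" --pt "0 0 0 0 0 0 3.5"

```text
time: 7.05
position: [0.402, 0.2543, 0.0351]
tool_rot: [-1.141, 1.251, 1.141]
ft_force: [-0.0, -0.1, -2.5]
grip_width: 0.458
```

```bash
python3 - <<'E'
from h import *
for i in range(2):
    st=get_state();print("w",st["position"],st["ft_force"],st["grip_width"]*87)
E
```

```text
w [0.40200882 0.2543386  0.03507091] [-0.04586975 -0.06637926 -2.47013645] 39.853283232009005
w [0.40200882 0.2543386  0.03507091] [-0.04586975 -0.06637926 -2.47013645] 39.853283232009005
```

jog_arm --pt "0 0 0 0.15 0 0 3.5" --pt "0 0 0 0 0 0 3.5"

```text
time: 7.3
position: [0.4022, 0.2545, 0.0344]
tool_rot: [-1.141, 1.251, 1.141]
ft_force: [-2.8, -1.2, 4.5]
grip_width: 0.464
```

jog_arm --pt "0 0 0 0.15 0 0 3.5" --pt "0 0 0 0 0 0 3.5"

```text
time: 7.55
position: [0.4022, 0.2545, 0.0344]
tool_rot: [-1.141, 1.252, 1.141]
ft_force: [-7.0, -4.7, 18.2]
grip_width: 0.454
```

jog_arm --pt "0 0 0 -0.15 0 0 6.5" --pt "0 0 0 0 0 0 6.5" --pt "0 0 0 0 0 0 6.5" --pt "0 0 0 -4 0 0 6.5" --pt "0 0 0 -6 0 0 6.5"

```text
time: 8.18
position: [0.4006, 0.2534, 0.1328]
tool_rot: [-1.142, 1.256, 1.142]
ft_force: [1.0, 0.7, -0.3]
grip_width: 0.744
```

```bash
python3 - <<'E'
from h import *
to(np.array([.40,-.25,.16]),90+24.8)
for n in ["scene","top"]:
    im,d=get_image(n);
    if n=="scene": crop(im,300,120,500,340,3,"pics/s5.png")
    else: crop(im,130,230,260,340,4,"pics/t5.png")
E
```

```text
t 8.18 heading z 84.7 -> 114.8 turn [-30.1  -0.1  -0.2] shift cm: before-turn axes [ -2.57  -4.55 -50.14] after-turn axes [ -2.72  21.17 -45.67]
```

View pics/s5.png

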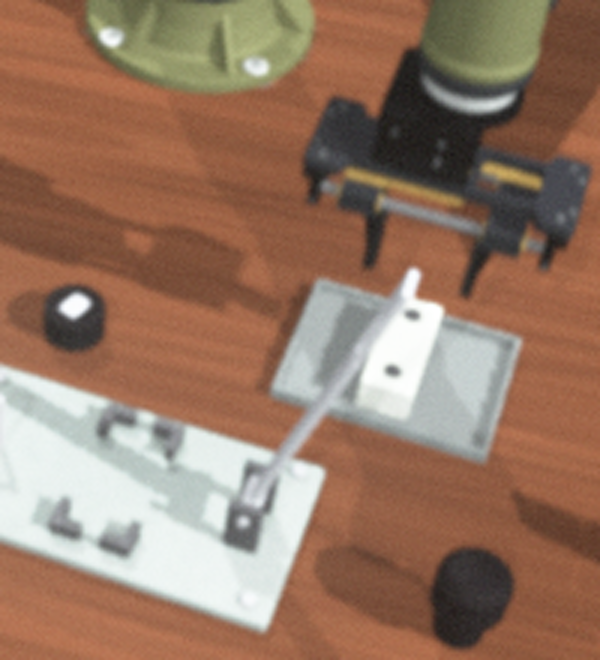

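jog_arm --pt "0 0 0 -1 -1.7 -5.9 6.5" --pt "0 0 0 -1 -1.7 -5.9 6.5" --pt "0 0 0 0 -1.7 -5.9 6.5" --pt "0 0 0 0 -1.7 -5.9 6.5" --pt "0 0 0 0 0.6 -6.1 6.5" --pt "0 0 0 0 0.6 -6.1 6.5" --pt "0 0 0 0 0.6 -6.1 6.5" --pt "0 0 0 0 0.6 -6.1 6.5" --pt "-10 0 0 0 0 0 6.5" --pt "-10 0 0 0 0 0 6.5"

```text
time: 9.52
position: [0.4012, -0.2286, 0.1531]
tool_rot: [-1.398, 1.075, 1.399]
ft_force: [-0.1, 0.1, 0.4]
grip_width: 0.747
```

jog_arm --pt "-10 0 0 0 0 0 6.5" --pt "0 0 0 0 0 0 6.5"

```text
time: 9.78
position: [0.4016, -0.2276, 0.1532]
tool_rot: [-1.518, 0.975, 1.518]
ft_force: [-0.1, -0.7, -0.7]
grip_width: 0.746
```

```bash
python3 - <<'E'
from h import *
to(np.array([.40,-.25,.1]),90+24.8)
im,d=get_image("scene");crop(im,200,100,360,260,4,"pics/s6.png")
im,d=get_image("top");crop(im,380,230,500,340,5,"pics/t6.png")
E
```

```text
t 9.78 heading z 114.6 -> 114.8 turn [-0.2  0.  -0. ] shift cm: before-turn axes [ 5.32  1.07 -1.97] after-turn axes [ 5.32  1.08 -1.97]
```

View pics/s6.png

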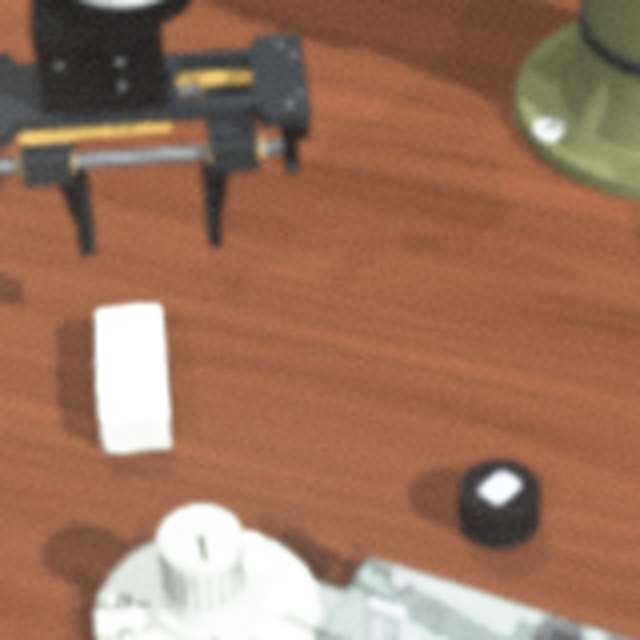

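View pics/t6.png

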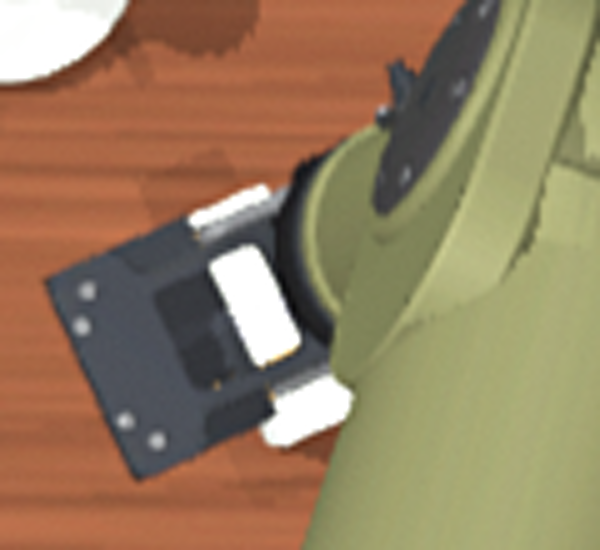

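jog_arm --pt "0 0 0 3 1.1 -2 6.7" --pt "0 0 0 3 0 0 6.7" --pt "0 0 0 0 0 0 6.7"

```text
time: 10.25
position: [0.3982, -0.2498, 0.0917]
tool_rot: [-1.514, 0.977, 1.522]
ft_force: [-0.4, -0.3, -0.2]
grip_width: 0.77
```

```bash
python3 - <<'E'
from h import *
to(np.array([.40,-.25,.032]),90+24.8)
im,d=get_image("scene");crop(im,200,130,300,230,6,"pics/s7.png")
E
```

```text
t 10.25 heading z 114.6 -> 114.8 turn [-0.2  0.2 -0.2] shift cm: before-turn axes [ 5.97 -0.18 -0.11] after-turn axes [ 5.97 -0.15 -0.1 ]
```

View pics/s7.png

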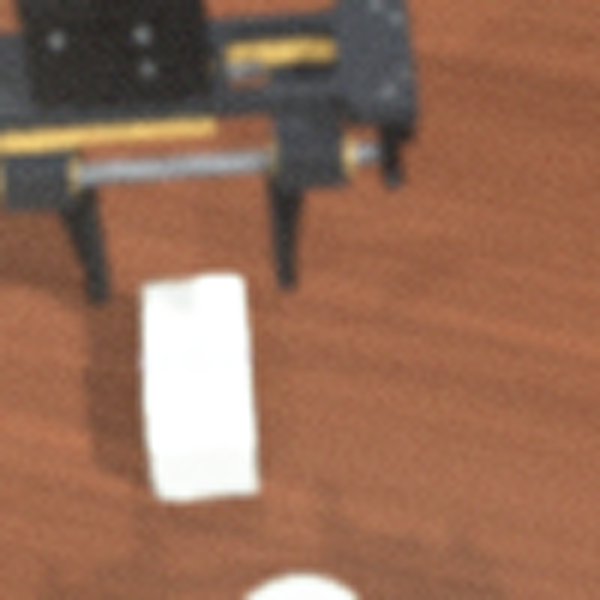

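Straddling it. I'll go down and close with a light squeeze first.

jog_arm --pt "0 0 0 3 -0.15 -0.1 6.7" --pt "0 0 0 2 0 0 6.7" --pt "0 0 0 0.9 0 0 6.7" --pt "0 0 0 0 0 0 3.5" --pt "0 0 0 0 0 0 3.5" --pt "0 0 0 0 0 0 3.5" --pt "0 0 0 0 0 0 3.5" --pt "0 0 0 0 0 0 3.5" --squeeze 30

```text
time: 11.3
position: [0.4023, -0.2508, 0.0351]
tool_rot: [-1.52, 0.973, 1.519]
ft_force: [-1.7, 1.3, 5.1]
grip_width: 0.455
```

```bash
python3 - <<'E'
from h import *
st=get_state();print(st["position"],st["ft_force"],st["torque"],st["grip_width"]*87)
to(fw(0,-.003,.145),90-5.28)
im,d=get_image("scene");crop(im,200,130,300,230,6,"pics/s8.png")
E
```

```text
[ 0.40231268 -0.25076908  0.03514351] [-1.74935275  1.33234068  5.08288404] [0.22176132 0.15753152 0.00192934] 39.59527685247163
t 11.3 heading z 114.7 -> 84.7 turn [30.  -0.   0.1] shift cm: before-turn axes [-10.96 -30.09  21.89] after-turn axes [-10.99 -15.1   34.  ]
```

View pics/s8.png

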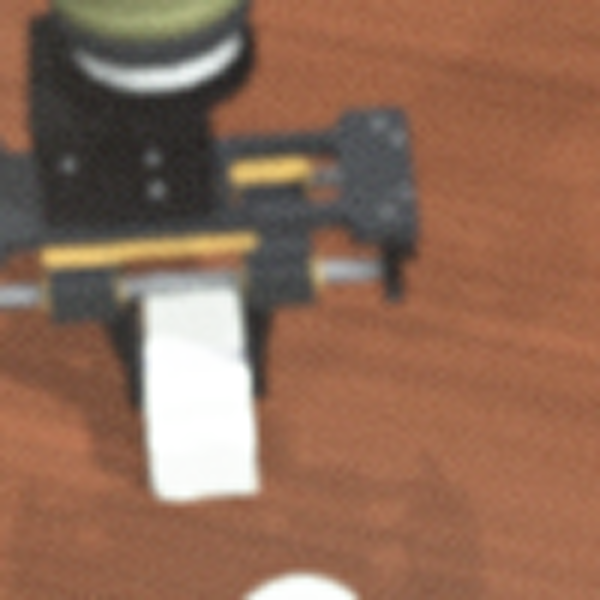

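jog_arm --pt "0 0 0 -2 0 0 3.5" --pt "10 0 0 -4.5 0 0 3.5" --pt "10 0 0 -4.5 0 0 3.5" --pt "10 0 0 0 0 0 3.5" --pt "0 0 0 0 -2.5 5.6 3.5" --pt "0 0 0 0 -2.5 5.6 3.5" --pt "0 0 0 0 -2.5 5.6 3.5" --pt "0 0 0 0 -2.5 5.6 3.5" --pt "0 0 0 0 -2.5 5.6 3.5" --pt "0 0 0 0 -2.6 5.6 3.5"

```text
time: 12.6
position: [0.5833, 0.0717, 0.1437]
tool_rot: [-1.141, 1.253, 1.142]
ft_force: [1.0, -0.1, -1.6]
grip_width: 0.457
```

jog_arm --pt "0 0 0 0 0 0.3 3.5" --pt "0 0 0 0 0 0 3.5"

```text
time: 12.85
position: [0.5825, 0.0726, 0.1434]
tool_rot: [-1.142, 1.254, 1.142]
ft_force: [-0.1, -0.8, -3.2]
grip_width: 0.455
```

```bash
python3 - <<'E'
from h import *
st=get_state();print(wf(st["position"]),st["ft_force"],st["torque"],st["grip_width"]*87)
to(fw(0,0,.047),90-5.28)
im,d=get_image("scene");crop(im,270,120,430,320,4,"pics/s9.png");np.savez("pics/s9.npz",im=im,d=d)
im,d=get_image("top");crop(im,220,130,360,260,5,"pics/t9.png")
E
```

```text
[-0.00127921 -0.0044019   0.14337263] [-0.06712748 -0.81119759 -3.16373929] [-0.00934969  0.05734152 -0.00758158] 39.569982419867884
t 12.85 heading z 84.8 -> 84.7 turn [ 0.  -0.1 -0.1] shift cm: before-turn axes [ 9.64 -0.15  0.46] after-turn axes [ 9.64 -0.13  0.44]
```

View pics/s9.png

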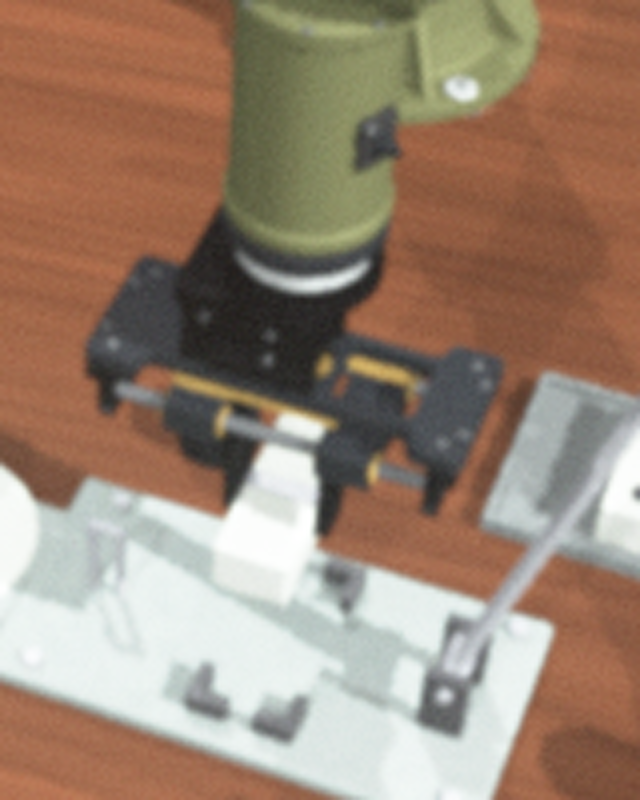

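View pics/t9.png

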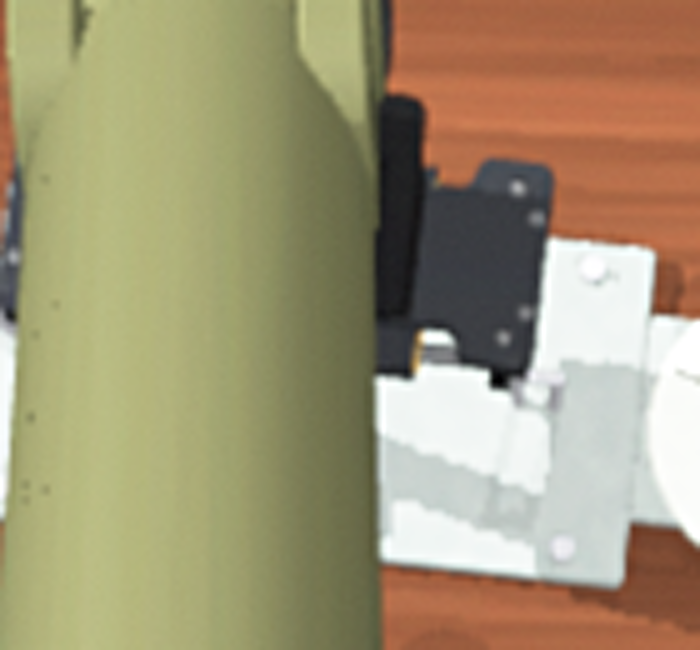

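```bash
python3 - <<'E'
from h import *
im=np.load("pics/s9.npz")["im"]
crop(im,315,215,370,275,11,"pics/s9b.png")
d=np.load("pics/s9.npz")["d"];P=cloud("scene",d)
f=np.array([wf(p) for p in P.reshape(-1,3)]).reshape(P.shape)
m=(f[...,2]>.09)&(f[...,2]<.15)&(abs(f[...,1])<.019)&(f[...,0]>.012)&(f[...,0]<.08)
q=f[m];
t=q[q[:,2]>.128]; print("top z",np.median(t[:,2]),"xmax",np.percentile(q[:,0],[90,97,99]),"zmin",np.percentile(q[:,2],[1,3,10]))
E
```

```text
top z 0.13648129205758874 xmax [0.04827984 0.04926498 0.049964  ] zmin [0.10889067 0.11053291 0.11444962]
```

View pics/s9b.png

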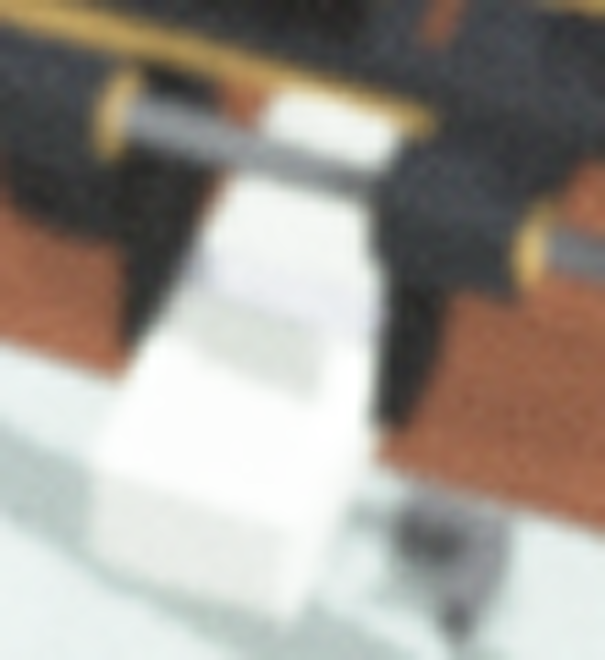

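```bash
python3 - <<'E'
from h import *
px=lambda a:(np.array(a)+.5)/11-.5+[315,215]
for a,z in [((95,472),.1365),((312,540),.1365),((90,560),.107),((287,624),.107)]:
    print(a,wf(world("scene",[px(a)],z)[0]))
# predicted pixels for coupon centre at TCP
for x,y,z in [(.0487,.0156,.1365),(.0487,-.0244,.1365),(.0487,.0156,.1065),(.0487,-.0244,.1065)]:
    print((pix("scene",fw(x,y,z))-[315,215]+.5)*11-.5)
E
```

```text
(95, 472) [ 0.05023733 -0.02173569  0.1365    ]
(312, 540) [0.04981476 0.01999213 0.1365    ]
(90, 560) [ 0.04695414 -0.02309695  0.107     ]
(287, 624) [0.04690457 0.01578424 0.107     ]
[[291.22665893 528.20388449]]
[[ 84.45831314 461.62191911]]
[[282.50536021 632.4478355 ]]
[[ 79.89674667 566.31265506]]
```

jog_arm --pt "0 0 0 4 -0.18 0.44 3.5" --pt "0 0 0 2.5 0 0 3.5" --pt "0 0 0 1 0 0 3.5" --pt "0 0 0 0 0 0 3.5" --pt "0 0 0 0 0 0 3.5"

```text
time: 13.58
position: [0.5866, 0.0769, 0.071]
tool_rot: [-1.141, 1.249, 1.139]
ft_force: [0.4, 0.6, -2.8]
grip_width: 0.459
```

```bash
python3 - <<'E'
from h import *
st=get_state();print(wf(st["position"]),st["ft_force"],st["torque"],st["grip_width"]*87)
to(fw(0.0005,0,.047),90-5.28)
im,d=get_image("scene");crop(im,300,220,380,320,7,"pics/s10.png");np.savez("pics/s10.npz",im=im,d=d)
E
```

```text
[0.00234506 0.00020161 0.07096736] [ 0.37697776  0.56970884 -2.77439625] [0.04523535 0.0270049  0.02578263] 39.924588168210605
t 13.57 heading z 84.7 -> 84.7 turn [-0.   0.   0.1] shift cm: before-turn axes [ 2.4   0.19 -0.02] after-turn axes [ 2.4   0.18 -0.02]
```

View pics/s10.png

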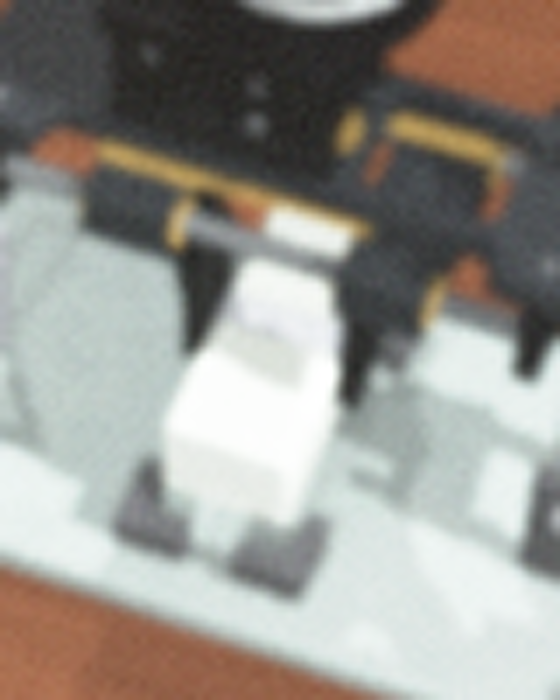

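jog_arm --pt "0 0 0 0.4 0.2 0 3.5" --pt "0 0 0 0.4 0 0 3.5" --pt "0 0 0 0.4 0 0 3.5" --pt "0 0 0 0.3 0 0 3.5" --pt "0 0 0 0 0 0 3.5"

```text
time: 14.25
position: [0.5833, 0.0774, 0.0541]
tool_rot: [-1.141, 1.252, 1.141]
ft_force: [-0.1, -0.8, -2.6]
grip_width: 0.462
```

```bash
python3 - <<'E'
from h import *
st=get_state();print(wf(st["position"]),st["ft_force"],st["torque"],st["grip_width"]*87)
im,d=get_image("scene");crop(im,300,220,380,320,7,"pics/s11.png")
E
```

```text
[-0.00091781  0.00037886  0.05414075] [-0.10993127 -0.80599307 -2.58861583] [0.0986407  0.02183556 0.070461  ] 40.191732704538026
```

View pics/s11.png

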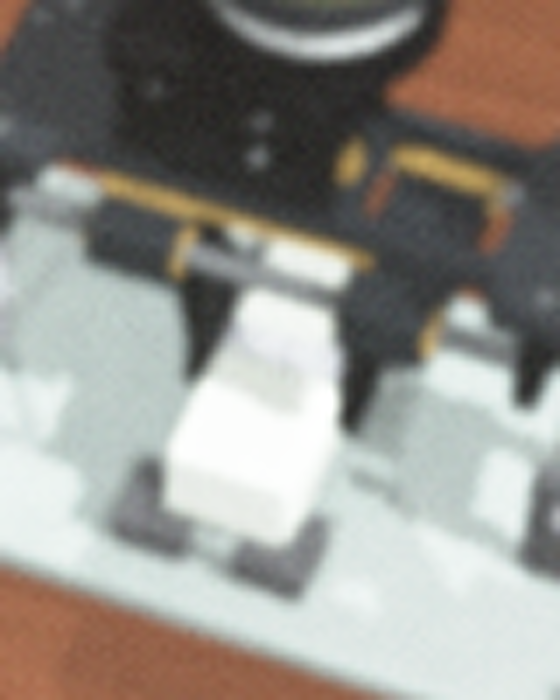

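jog_arm --pt "0 0 0 0.3 -0.1 0 3.5" --pt "0 0 0 0.2 0 0 3.5" --pt "0 0 0 0 0 0 3.5"

```text
time: 14.68
position: [0.5844, 0.0773, 0.0493]
tool_rot: [-1.141, 1.252, 1.141]
ft_force: [-0.4, 0.3, -2.0]
grip_width: 0.458
```

jog_arm --pt "0 0 0 0.15 0 0 3.5" --pt "0 0 0 0 0 0 3.5"

```text
time: 14.92
position: [0.5845, 0.0773, 0.048]
tool_rot: [-1.141, 1.251, 1.141]
ft_force: [-0.6, 0.8, -2.3]
grip_width: 0.456
```

jog_arm --pt "0 0 0 0.15 0 0 3.5" --pt "0 0 0 0 0 0 3.5"

```text
time: 15.18
position: [0.5848, 0.0773, 0.0472]
tool_rot: [-1.141, 1.251, 1.141]
ft_force: [-2.3, 0.2, 2.8]
grip_width: 0.454
```

jog_arm --pt "0 0 0 0.1 0 0 3.5" --pt "0 0 0 0 0 0 3.5"

```text
time: 15.42
position: [0.5848, 0.0773, 0.0472]
tool_rot: [-1.141, 1.251, 1.141]
ft_force: [-4.8, -0.4, 10.5]
grip_width: 0.461
```

jog_arm --pt "0 0 0 -0.1 0 0 6.5" --pt "0 0 0 0 0 0 6.5" --pt "0 0 0 0 0 0 6.5" --pt "0 0 0 -3 0 0 6.5" --pt "0 0 0 -6 0 0 6.5" --pt "10 0 0 -6 0 0 0" --pt "10 0 0 -6 0 0 0" --pt "10 0 0 -6 0 0 0" --pt "10 0 0 -4 0 0 0" --pt "10 0 0 0 0 0 0" --squeeze 20

```text
time: 16.68
position: [0.5862, 0.0772, 0.3607]
tool_rot: [-0.47, 1.512, 0.469]
ft_force: [-0.2, 0.4, -0.7]
grip_width: 0.265
```

jog_arm --pt "10 0 0 0 0 0 0" --pt "10 0 0 0 0 0 0" --pt "10 0 0 0 0 0 0" --pt "10 0 0 0 0 0 0" --pt "0 0 0 0 0 0 0"

```text
time: 17.3
position: [0.5846, 0.0773, 0.3564]
tool_rot: [0.071, 1.57, -0.071]
ft_force: [0.1, -0.8, -0.0]
grip_width: 0.006
```

```bash
python3 - <<'E'
from h import *
st=get_state();print(wf(st["position"]),st["joint_positions"].round(2),st["ft_force"],st["grip_width"]*87)
to(fw(0,.23,.345),-5.28)
im,d=get_image("scene");crop(im,215,160,455,340,3,"pics/s12.png");P=cloud("scene",d);np.savez("pics/s12.npz",im=im,d=d)
f=np.array([wf(p) for p in P.reshape(-1,3)])
q=f[(f[:,2]>.09)&(f[:,2]<.29)&(abs(f[:,0])<.025)&(f[:,1]>.1)&(f[:,1]<.25)]
print("strap ang",np.median(np.arctan2(q[:,2]-.048,.1-q[:,1])))
q=f[(f[:,2]>.03)&(f[:,2]<.06)&(abs(f[:,0])<.055)&(abs(f[:,1])<.03)]
A=np.c_[q[:,:2],np.ones(len(q))];q2=q[abs(q[:,2]-np.median(q[:,2]))<.004]
print("coupon top",np.median(q[:,2]),np.linalg.lstsq(np.c_[q2[:,:2],np.ones(len(q2))],q2[:,2],rcond=None)[0])
E
```

```text
[3.33939781e-04 4.46824307e-04 3.56357500e-01] [-0.73  0.18  0.66  1.44 -0.11  1.56 -0.18] [ 0.13075706 -0.83576928 -0.02824742] 0.48731210765984473
t 17.3 heading z -5.2 -> -5.3 turn [ 0.1 -0.   0. ] shift cm: before-turn axes [1.130e+00 2.296e+01 1.000e-02] after-turn axes [ 1.14 22.96 -0.03]
strap ang 1.842255345730663
coupon top 0.04072520195933893 [-0.00010086 -0.01019854  0.04084821]
```

View pics/s12.png

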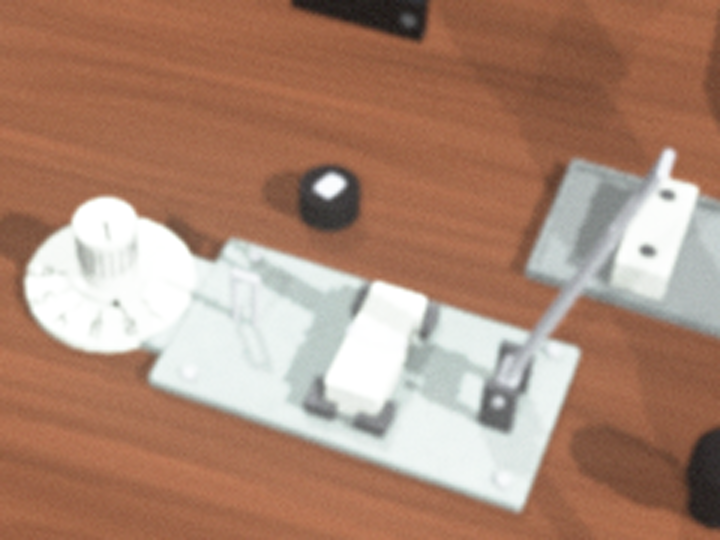

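The new coupon sits flat within the locators at about (375,345) in the crop, and the strap stands at about 1.84 rad. Next I'll go over the strap, come down behind it and push.

jog_arm --pt "0 0 0 0 5.8 0 0" --pt "0 0 0 0 5.8 0 0" --pt "0 0 0 0 5.8 0 0" --pt "0 0 0 0 5.6 0 0" --pt "0 0 0 4 0 0 0" --pt "0 0 0 3.6 0 0 0" --pt "0 0 0 0 -2 0 0" --pt "0 0 0 0 -2 0 0"

```text
time: 18.35
position: [0.6027, 0.2643, 0.2822]
tool_rot: [0.072, 1.568, -0.072]
ft_force: [0.9, -0.1, 0.9]
grip_width: 0.005
```

```bash
python3 - <<'E'
from h import *
st=get_state();print(wf(st["position"]),st["joint_positions"].round(2),st["ft_force"])
im,d=get_image("scene");crop(im,335,130,495,320,3,"pics/s13.png")
E
```

```text
[0.00120223 0.188263   0.282181  ] [-0.88  0.35  0.56  1.39 -0.18  1.45 -0.41] [ 0.85910111 -0.14193162  0.93133532]
```

View pics/s13.png

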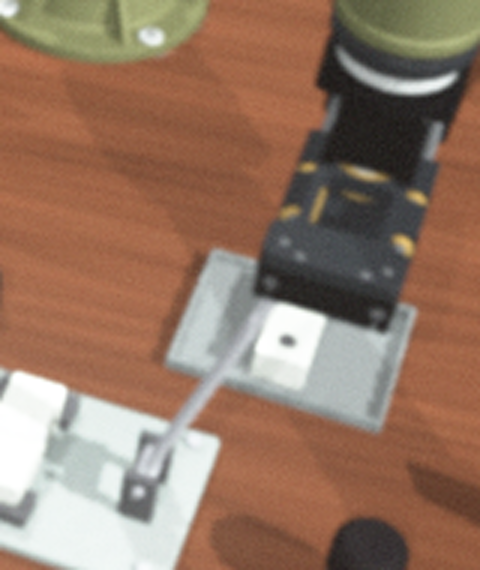

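jog_arm --pt "0 0 0 0 -1.9 0 0" --pt "0 0 0 0 -1.9 0 0" --pt "0 0 0 0 -1.9 0 0" --pt "0 0 0 -0.5 -1.9 0 0"

```text
time: 18.9
position: [0.5945, 0.1893, 0.2852]
tool_rot: [0.072, 1.571, -0.073]
ft_force: [0.5, 0.6, -1.6]
grip_width: 0.003
```

```bash
python3 - <<'E'
from h import *
st=get_state();print(wf(st["position"]),st["joint_positions"].round(2),st["ft_force"])
im,d=get_image("scene");crop(im,315,130,475,320,3,"pics/s14.png")
E
```

```text
[-1.00705280e-04  1.12886172e-01  2.85219174e-01] [-0.83  0.27  0.59  1.47 -0.15  1.44 -0.33] [ 0.45312225  0.6426937  -1.5601589 ]
```

View pics/s14.png

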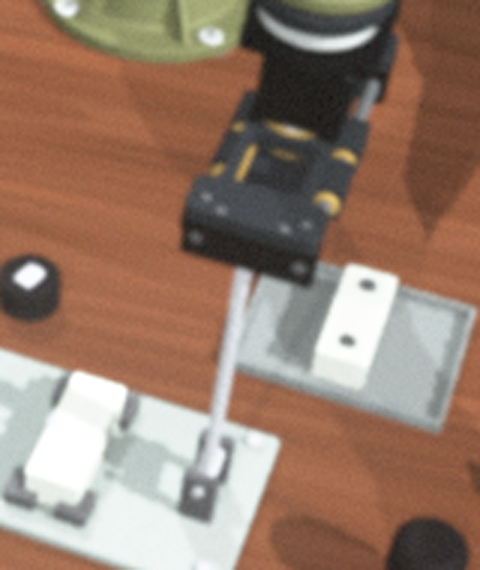

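jog_arm --pt "0 0 0 -0.2 -2.9 0 0" --pt "0 0 0 0.3 -2.9 0 0" --pt "0 0 0 0.8 -2.75 0 0" --pt "0 0 0 1.2 -2.75 0 0" --pt "0 0 0 1.5 -2.5 0 0" --pt "0 0 0 1.9 -2.4 0 0" --pt "0 0 0 2.1 -2.1 0 0" --pt "0 0 0 2.5 -1.8 0 0"

```text
time: 19.95
position: [0.576, -0.0118, 0.1844]
tool_rot: [0.073, 1.569, -0.073]
ft_force: [0.4, 0.7, -0.5]
grip_width: 0.004
```

```bash
python3 - <<'E'
from h import *
st=get_state();print(wf(st["position"]),st["joint_positions"].round(2),st["ft_force"])
im,d=get_image("scene");crop(im,215,120,415,320,3,"pics/s15.png")
E
```

```text
[ 3.89593664e-05 -8.91019962e-02  1.84377700e-01] [-0.62  0.23  0.69  1.74 -0.15  1.23  0.01] [ 0.35779244  0.6577549  -0.49082569]
```

View pics/s15.png

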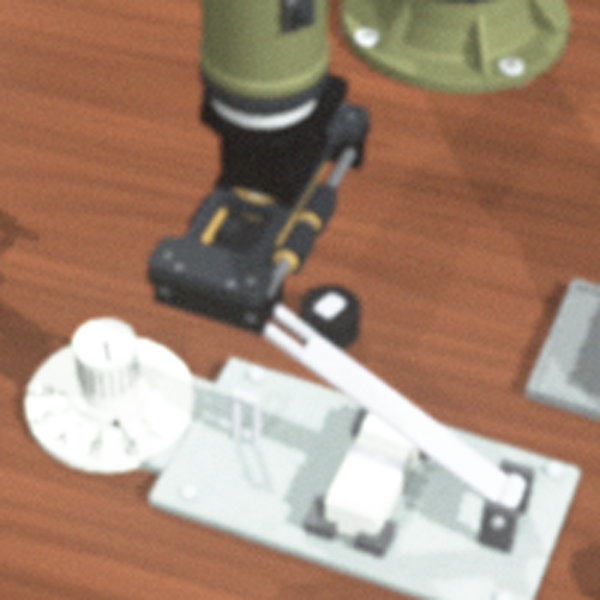

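jog_arm --pt "0 0 0 2.6 -1.6 0 0" --pt "0 0 0 2.8 -1.2 0 0" --pt "0 0 0 2 -0.7 0 0" --pt "0 0 0 2 -0.6 0 0" --pt "0 0 0 0.7 -0.3 0 0" --pt "0 0 0 0.5 -0.2 0 0" --pt "0 0 0 0 0 0 0"

```text
time: 20.88
position: [0.5725, -0.0552, 0.0787]
tool_rot: [0.072, 1.569, -0.072]
ft_force: [-0.0, -0.1, -0.2]
grip_width: 0.004
```

```bash
python3 - <<'E'
from h import *
st=get_state();print(wf(st["position"]),st["joint_positions"].round(2),st["ft_force"])
im,d=get_image("scene");crop(im,215,120,415,320,3,"pics/s16.png")
E
```

```text
[ 0.00055648 -0.13260114  0.07872609] [-0.52  0.35  0.68  1.84 -0.25  1.03  0.16] [-0.00589588 -0.12195531 -0.21659269]
```

View pics/s16.png

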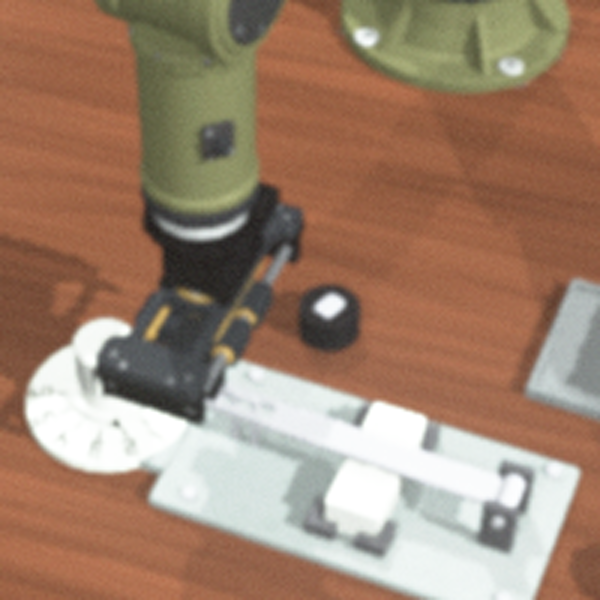

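jog_arm --pt "0 0 0 0.3 0 0 0" --pt "0 0 0 0.3 0 0 0" --pt "0 0 0 0 0 0 0"

```text
time: 21.3
position: [0.5722, -0.055, 0.0724]
tool_rot: [0.072, 1.57, -0.072]
ft_force: [-0.1, -0.2, -0.6]
grip_width: 0.005
```

jog_arm --pt "0 0 0 0.2 0 0 0" --pt "0 0 0 0 0 0 0"

```text
time: 21.55
position: [0.5723, -0.0551, 0.0705]
tool_rot: [0.072, 1.57, -0.072]
ft_force: [-0.1, -0.2, -0.4]
grip_width: 0.004
```

jog_arm --pt "0 0 0 0.2 0 0 0"

```text
time: 21.68
position: [0.5725, -0.0552, 0.0701]
tool_rot: [0.073, 1.57, -0.072]
ft_force: [-6.3, 0.6, 20.2]
grip_width: 0.01
```

jog_arm --pt "0 0 0 0.2 0 0 0"

```text
time: 21.8
position: [0.5726, -0.0552, 0.0698]
tool_rot: [0.074, 1.57, -0.071]
ft_force: [-11.8, 1.3, 32.8]
grip_width: 0.004
```

```bash
python3 - <<'E'
from h import *
st=get_state();print(wf(st["position"]),st["ft_force"])
im,d=get_image("scene");crop(im,215,190,335,290,6,"pics/s17.png")
E
```

```text
[ 0.00057054 -0.13258549  0.06982295] [-11.81994019   1.34498418  32.81203318]
```

View pics/s17.png

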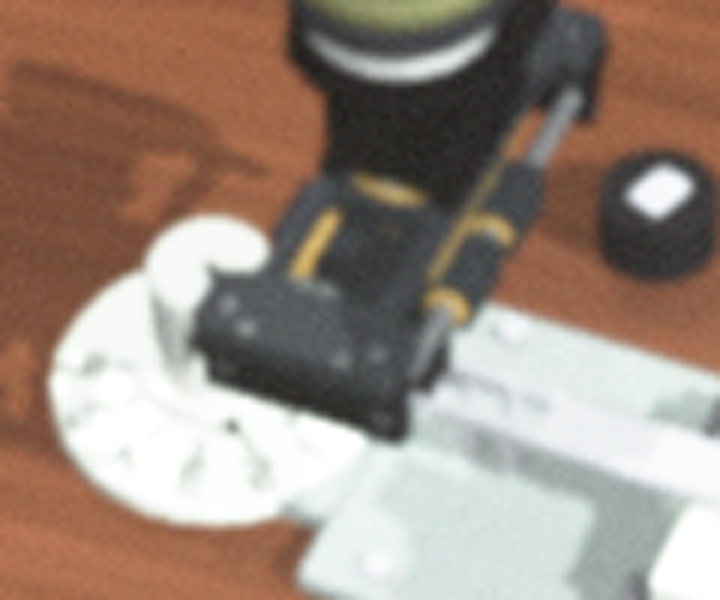

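The strap hit its hard stop with the TCP at 0.070 m, as expected for closed. I'll back off and look.

jog_arm --pt "0 0 0 -0.4 0 0 0" --pt "0 0 0 -4 0 0 0" --pt "0 0 0 -6 3 0 5" --pt "0 0 0 -4 6 0 6.5" --pt "0 0 0 0 6 0 6.5" --pt "0 0 0 0 0 0 6.5"

```text
time: 22.6
position: [0.5849, 0.0918, 0.2008]
tool_rot: [0.066, 1.57, -0.062]
ft_force: [-0.1, 0.7, -1.2]
grip_width: 0.374
```

```bash
python3 - <<'E'
from h import *
st=get_state();print(wf(st["position"]),st["joint_positions"].round(2))
im,d=get_image("scene");crop(im,215,185,415,335,4,"pics/s18.png");np.savez("pics/s18.npz",im=im,d=d)
crop(im,218,220,288,280,10,"pics/s18b.png")
P=cloud("scene",d);f=np.array([wf(p) for p in P.reshape(-1,3)])
q=f[(f[:,2]>.03)&(f[:,2]<.1)&(abs(f[:,0])<.012)&(f[:,1]>-.09)&(f[:,1]<-.03)]
print(np.median(q,0))
q=f[(f[:,2]>.03)&(f[:,2]<.1)&(abs(f[:,0])<.01)&(f[:,1]>-.148)&(f[:,1]<-.12)]
print(np.median(q,0))
im,d=get_image("top");crop(im,200,145,360,265,5,"pics/t18.png");crop(im,340,180,420,250,9,"pics/t18b.png");np.savez("pics/t18.npz",im=im,d=d)
E
```

```text
[-0.00064871  0.01493256  0.20081891] [-0.74  0.25  0.64  1.68 -0.16  1.27 -0.15]
[ 0.00052372 -0.058789    0.04935631]
[ 7.66621536e-05 -1.34518772e-01  5.00143671e-02]
```

View pics/s18.png

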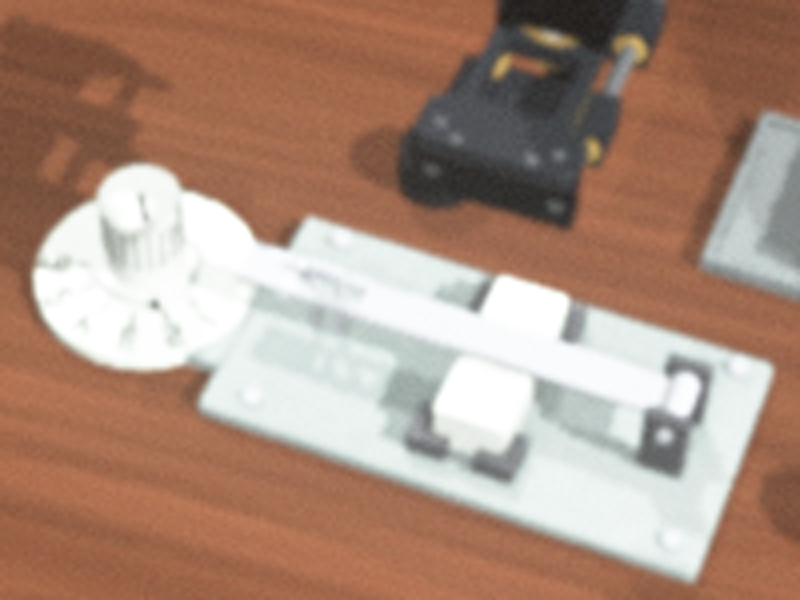

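View pics/s18b.png

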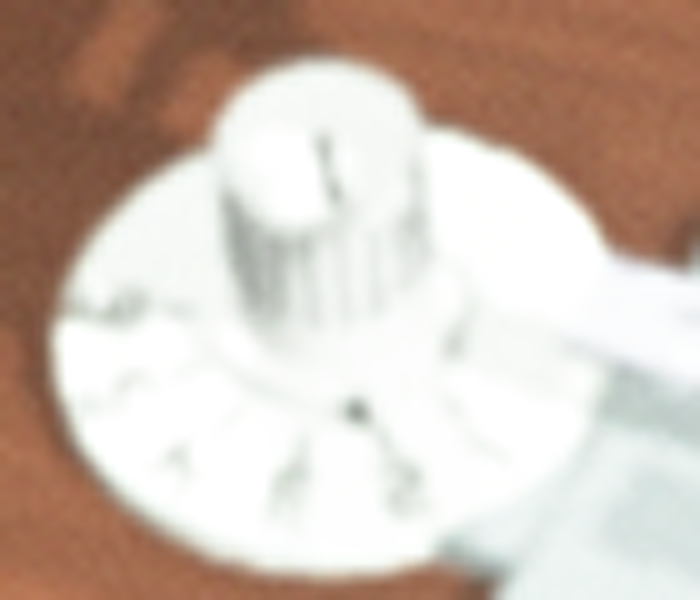

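View pics/t18b.png

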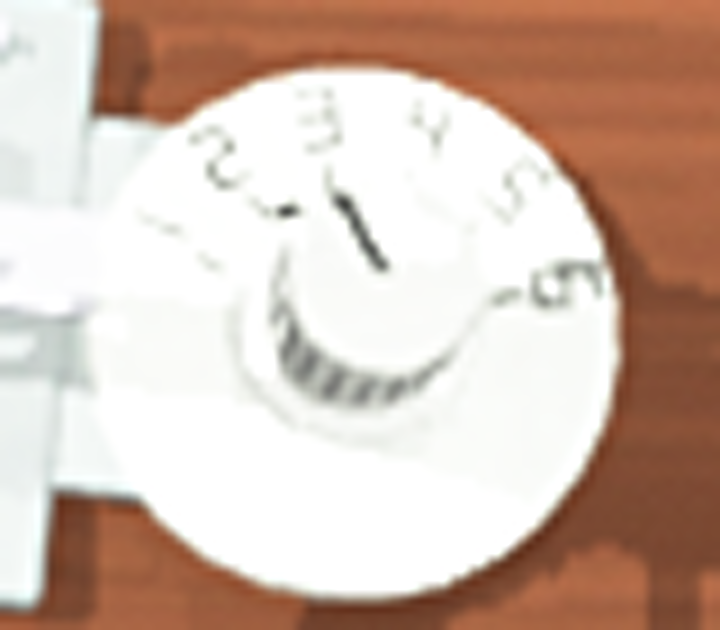

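```bash
cat > ptr.py <<'E'
from h import *
def ang(p,c): 
    e=np.array(p)-c; # fixture frame; clockwise from +x : positive toward -y
    return 1.25+np.arctan2(-e[1],e[0])
def T(a,s,o): return (np.array(a,float)+.5)/s-.5+np.array(o)
E
python3 - <<'E'
from ptr import *
t=lambda a,z,cam="top",s=9,o=(340,180): wf(world(cam,[T(a,s,o)],z)[0])[:2]
a,b=t((385,268),.075),t((340,197),.075); print("line",a,b,ang(b,a))
cen=t((355,333),.012);print("dial cen",cen)
print("top cyl")
for z in (.012,.016,.021): n=t((288,210),z);print("nib",n,ang(n,[0,-.215]),ang(n,cen),np.hypot(*(n-cen)))
s=lambda a,z:t(a,z,"scene",10,(218,220))
a,b=s((322,140),.075),s((336,198),.075);print("scene line",a,b,ang(b,a))
for z in (.012,.016,.021): n=s((357,410),z);print("nib",n,ang(n,[0,-.215]))
for nm,p in [("1",(190,240)),("2",(220,155)),("3",(320,120)),("4",(430,128)),("5",(522,190)),("6",(568,285))]:
    n=t(p,.012);print(nm,ang(n,cen),ang(n,[0,-.215]))
E
```

```text
line [-1.42560782e-04 -2.15518486e-01] [ 0.01521339 -0.2038436 ] 0.5999496317258571
dial cen [-0.00204206 -0.21654672]
top cyl
nib [ 0.02631532 -0.1977629 ] 0.6701026716069993 0.6649596304323764 0.034014300037890875
nib [ 0.0253354  -0.19741803] 0.6433333988504759 0.6401455833076787 0.03339808310838461
nib [ 0.0241105  -0.19698694] 0.6083547404041898 0.6078374921506909 0.032657944094621416
scene line [ 0.00080586 -0.21417466] [ 0.01505615 -0.20360103] 0.6116425799474893
nib [ 0.02201856 -0.19951612] 0.6371165532331129
nib [ 0.0249039 -0.1977984] 0.6455301953022188
nib [ 0.02851059 -0.19565126] 0.6537463047668988
1 0.09547770337590156 0.06674271744110216
2 0.51325276161091 0.5088630267443874
3 0.999834484025093 1.0194157952512086
4 1.5023106793111507 1.5405330372708088
5 2.001711293599338 2.048729788460428
6 2.4858309881484884 2.531227613441147
```

jog_arm --pt "0 0 0 0 -5.8 0 6.5" --pt "0 0 0 0 -5.8 0 6.5" --pt "0 0 0 0 -5.8 0 6.5" --pt "0 0 0 0 -5.6 0 6.5" --pt "0 0 0 4 0 0 6.5" --pt "0 0 0 4 0 0 6.5" --pt "0 0 0 0 0 0 6.5"

```text
time: 23.58
position: [0.5606, -0.1463, 0.1182]
tool_rot: [0.075, 1.577, -0.075]
ft_force: [0.4, 0.2, 0.2]
grip_width: 0.745
```

```bash
python3 - <<'E'
from h import *
st=get_state();print(wf(st["position"]),st["joint_positions"].round(2),st["grip_width"]*87)
to(fw(0,-.215,.057),-5.28)
im,d=get_image("scene");crop(im,195,140,315,290,4,"pics/s19.png")
E
```

```text
[-0.00291047 -0.22439518  0.11818134] [-0.42  0.33  0.75  1.8  -0.24  1.12  0.31] 64.79081680423901
t 23.57 heading z -5.5 -> -5.3 turn [-0.2 -0.4  0. ] shift cm: before-turn axes [6.12 0.95 0.33] after-turn axes [6.12 0.94 0.29]
```

View pics/s19.png

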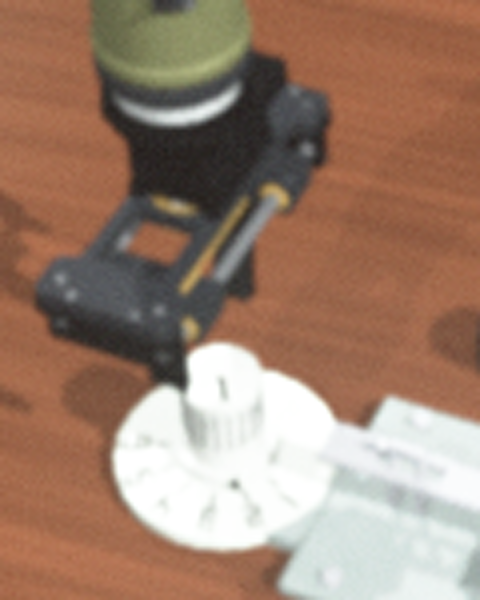

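jog_arm --pt "0 -0.4 0 0 0.95 0.3 6.7" --pt "0 0 0 1 0 0 6.7" --pt "0 0 0 0 0 0 6.7"

```text
time: 24.0
position: [0.5679, -0.1351, 0.111]
tool_rot: [0.071, 1.563, -0.072]
ft_force: [0.1, -1.3, -0.3]
grip_width: 0.767
```

```bash
python3 - <<'E'
from h import *
st=get_state();print(wf(st["position"]),st["joint_positions"].round(2),st["grip_width"]*87)
to(fw(0,-.215,.058),-5.28)
E
```

```text
[ 0.00326533 -0.21258367  0.11098561] [-0.43  0.34  0.74  1.8  -0.25  1.09  0.3 ] 66.70694107039455
t 24.0 heading z -5.2 -> -5.3 turn [ 0.1  0.4 -0. ] shift cm: before-turn axes [ 5.3  -0.24 -0.36] after-turn axes [ 5.3  -0.24 -0.33]
```

jog_arm --pt "0 0 0 0 0 0 6.7" --pt "0 0 0 0 0 0 6.7"

```text
time: 24.25
position: [0.5681, -0.1358, 0.1114]
tool_rot: [0.072, 1.562, -0.073]
ft_force: [0.7, 0.1, 0.5]
grip_width: 0.771
```

```bash
python3 - <<'E'
from h import *
st=get_state();print(wf(st["position"]),st["qd"].round(3),st["grip_width"]*87)
to(fw(0,-.215,.058),-5.28)
E
```

```text
[ 0.00356129 -0.2133042   0.11139115] [-0.001  0.001 -0.001 -0.001 -0.002 -0.     0.002] 67.08602944511846
t 24.25 heading z -5.3 -> -5.3 turn [-0.   0.4  0. ] shift cm: before-turn axes [ 5.34 -0.17 -0.4 ] after-turn axes [ 5.34 -0.17 -0.36]
```

jog_arm --pt "0 0.4 0 0 -0.17 -0.37 6.7" --pt "0 0 0 1.5 0 0 6.7" --pt "0 0 0 1.5 0 0 6.7" --pt "0 0 0 1.5 0 0 6.7" --pt "0 0 0 0.8 0 0 6.7" --pt "0 0 0 0 0 0 6.7"

```text
time: 25.0
position: [0.5636, -0.137, 0.0572]
tool_rot: [0.072, 1.571, -0.073]
ft_force: [0.2, -0.2, 0.2]
grip_width: 0.765
```

```bash
python3 - <<'E'
from h import *
st=get_state();print(wf(st["position"]),st["qd"].round(3),st["ft_force"])
to(fw(0,-.215,.058),-5.28)
im,d=get_image("scene");crop(im,195,140,315,290,4,"pics/s20.png")
E
```

```text
[-0.00084662 -0.21486006  0.05715367] [-0.001 -0.018  0.009 -0.019  0.006  0.007 -0.005] [ 0.22072563 -0.22145325  0.21458995]
t 25.0 heading z -5.3 -> -5.3 turn [-0.  -0.1  0. ] shift cm: before-turn axes [-0.08 -0.01  0.08] after-turn axes [-0.08 -0.01  0.08]
```

View pics/s20.png

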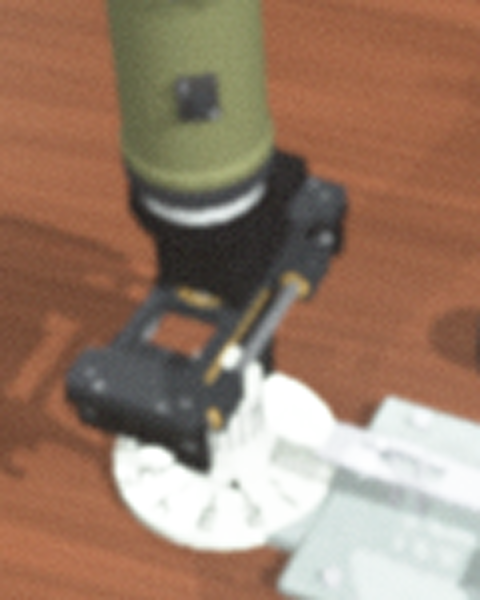

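jog_arm --pt "0 0 0 0 0 0 4" --pt "0 0 0 0 0 0 4" --pt "0 0 0 0 0 0 4" --pt "0 0 0 0 0 0 4" --squeeze 25

```text
time: 25.55
position: [0.5638, -0.137, 0.0584]
tool_rot: [0.073, 1.57, -0.072]
ft_force: [-2.5, 0.2, 2.7]
grip_width: 0.524
```

jog_arm --pt "8 0 0 0 0 0 4" --pt "8 0 0 0 0 0 4" --pt "0 0 0 0 0 0 4"

```text
time: 25.92
position: [0.5641, -0.1369, 0.0584]
tool_rot: [0.29, 1.551, -0.29]
ft_force: [-1.7, 0.2, 4.5]
grip_width: 0.525
```

```bash
python3 - <<'E'
from h import *
st=get_state();print(wf(st["position"]),st["joint_positions"].round(2),st["ft_force"],st["torque"],st["grip_width"]*87)
to(fw(0,-.215,.057),-55)
im,d=get_image("scene");crop(im,218,220,288,280,10,"pics/s21.png")
E
```

```text
[-0.00031261 -0.21478139  0.05840993] [-0.45  0.42  0.77  1.85 -0.34  1.01  0.09] [-1.69723631  0.19070447  4.54886251] [ 0.0662394   0.68266151 -0.05219561] 45.67578075576425
t 25.93 heading z -21.2 -> -55.0 turn [33.8 -0.   0. ] shift cm: before-turn axes [ 0.14 -0.01  0.04] after-turn axes [0.14 0.01 0.04]
```

View pics/s21.png

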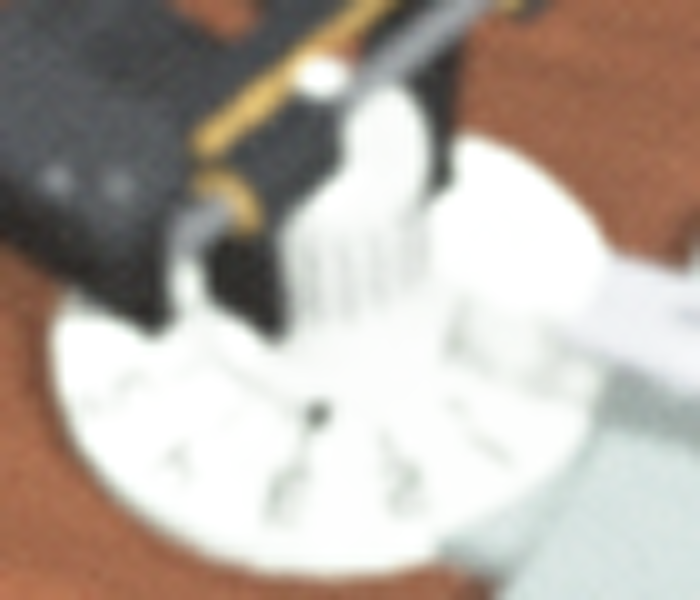

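jog_arm --pt "8 0 0 0 0 0 4" --pt "8 0 0 0 0 0 4" --pt "8 0 0 0 0 0 4" --pt "8 0 0 0 0 0 4" --pt "0 0 0 0 0 0 4"

```text
time: 26.6
position: [0.5645, -0.1373, 0.0584]
tool_rot: [0.723, 1.446, -0.723]
ft_force: [-0.4, -1.3, 4.7]
grip_width: 0.524
```

```bash
python3 - <<'E'
from h import *
st=get_state();print(wf(st["position"]),st["joint_positions"].round(2),st["ft_force"],st["torque"],st["grip_width"]*87)
to(fw(0,-.215,.057),-55)
im,d=get_image("scene");crop(im,218,220,288,280,10,"pics/s22.png")
im,d=get_image("top");crop(im,340,180,420,250,9,"pics/t22.png")
E
```

```text
[ 1.34895384e-04 -2.15079578e-01  5.84307703e-02] [-0.53  0.46  0.89  1.85 -0.41  1.03 -0.41] [-0.35014737 -1.25131738  4.74331259] [-0.03265168  0.50403196 -0.00371613] 45.61305767090043
t 26.6 heading z -53.1 -> -55.0 turn [ 1.9  0.1 -0. ] shift cm: before-turn axes [ 0.14 -0.   -0.02] after-turn axes [ 0.14 -0.01 -0.01]
```

View pics/s22.png

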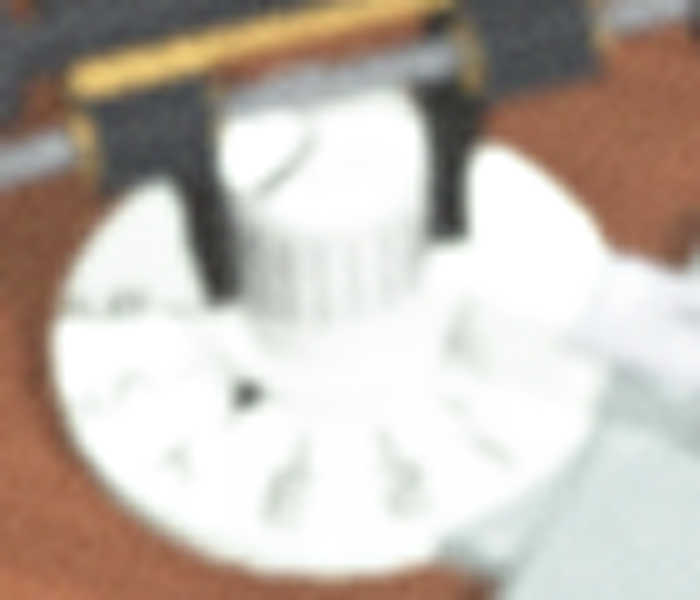

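View pics/t22.png

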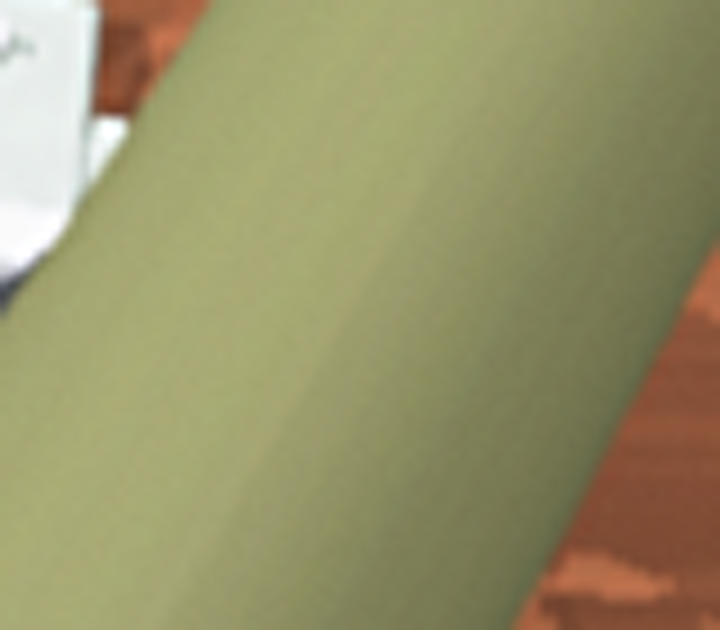

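```bash
python3 - <<'E'
from ptr import *
s=lambda a,z: wf(world("scene",[T(a,10,(218,220))],z)[0])[:2]
a,b=s((308,140),.075),s((262,190),.075);print("line",a,b,ang(b,a),ang(b,[.0008,-.2142]))
for z in (.012,.016,.021): n=s((245,393),z);print("nib",n,ang(n,[0,-.215]))
# predicted pixels for nib & line end at 1.5, z=.016,r=.033
for phi in (1.4,1.45,1.5,1.55):
    h=phi-1.25
    p=lambda r,z:(pix("scene",fw(r*np.cos(h)+.0008,-.2145-r*np.sin(h),z))[0]-[218,220]+.5)*10-.5
    print(phi,p(.033,.016).round(),p(.0185,.075).round(),"num4",p(.054,.012).round())
E
```

```text
line [ 0.00202042 -0.21701968] [ 0.01930495 -0.21957498] 1.3967742760303372 1.5326830999075576
nib [ 0.02746838 -0.22513716] 1.6035426105864357
nib [ 0.03033128 -0.22331392] 1.517532945228155
nib [ 0.03390991 -0.22103488] 1.4261239652623763
1.4 [254. 408.] [272. 192.] num4 [201. 481.]
1.45 [248. 405.] [268. 191.] num4 [191. 475.]
1.5 [243. 401.] [265. 189.] num4 [182. 470.]
1.55 [237. 398.] [262. 187.] num4 [173. 464.]
```

jog_arm --pt "1.8 0 0 0 0 0 4" --pt "0 0 0 0 0 0 4" --pt "0 0 0 0 0 0 6.7" --pt "0 0 0 0 0 0 6.7" --pt "0 0 0 0 0 0 6.7" --pt "0 0 0 -3 0 0 6.7" --pt "0 0 0 -5 0 0 6.7"

```text
time: 27.58
position: [0.5627, -0.1363, 0.1372]
tool_rot: [0.748, 1.441, -0.751]
ft_force: [1.9, 0.8, 0.9]
grip_width: 0.766
```

jog_arm --pt "0 0 0 -5 0 -5 6.7" --pt "0 0 0 0 0 -6 6.7" --pt "0 0 0 0 0 -6 6.7" --pt "0 0 0 0 0 0 6.7"

```text
time: 28.08
position: [0.468, 0.0029, 0.1822]
tool_rot: [0.747, 1.444, -0.738]
ft_force: [0.5, -0.4, -0.9]
grip_width: 0.768
```

```bash
python3 - <<'E'
from h import *
st=get_state();print(st["position"],wf(st["position"]))
im,d=get_image("scene");crop(im,218,220,288,280,10,"pics/s23.png")
im,d=get_image("top");crop(im,340,180,420,250,9,"pics/t23.png");cv2.imwrite("pics/t23f.png",im[:,:,::-1])
E
```

```text
[0.46795025 0.00285265 0.18223246] [-0.10893849 -0.08443589  0.18223246]
```

View pics/s23.png

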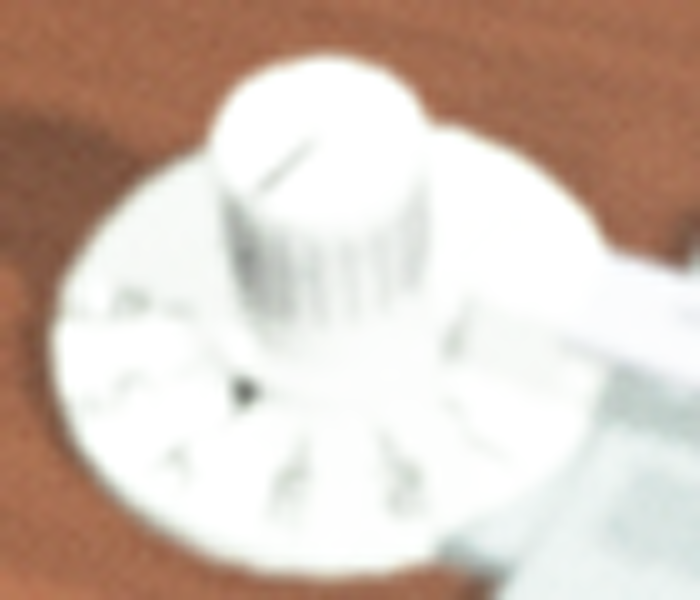

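View pics/t23.png

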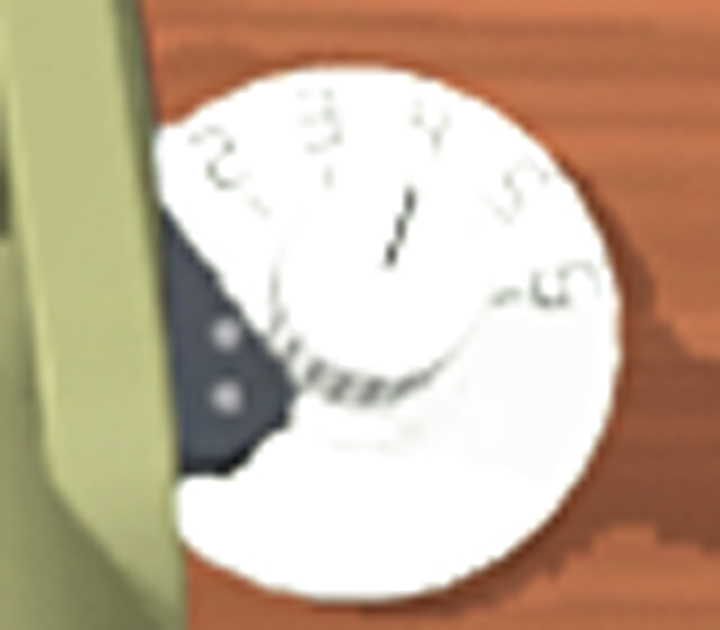

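```bash
python3 - <<'E'
from ptr import *
t=lambda a,z,cam="top",s=9,o=(340,180): wf(world(cam,[T(a,s,o)],z)[0])[:2]
a,b=t((389,265),.075),t((411,191),.075);print("line",a,b,ang(b,a))
s=lambda a,z:t(a,z,"scene",10,(218,220))
a,b=s((312,140),.075),s((262,190),.075);print("scene line",a,b,ang(b,a))
im=cv2.imread("pics/t23f.png",0).astype(float)
im0=cv2.cvtColor(np.load("pics/t18.npz")["im"],cv2.COLOR_RGB2GRAY).astype(float)
def pca(im,u0,v0,u1,v1,th):
    v,u=np.mgrid[v0:v1,u0:u1]; w=np.clip(th-im[v0:v1,u0:u1],0,None).ravel()
    q=np.array([wf(p)[:2] for p in world("top",np.c_[u.ravel(),v.ravel()],.075)]); c=(q*w[:,None]).sum(0)/w.sum(); e=q-c
    C=(e*w[:,None]).T@e; V=np.linalg.eigh(C)[1][:,1]; V*=np.sign(V[0]); return c,1.25+np.arctan2(-V[1],V[0])
print(im[198:212,380:390].astype(int))
for th in (190,210,225): print(pca(im,381,199,388,211,th),pca(im0,376,200,384,211,th))
E
```

```text
line [ 0.00065282 -0.21636174] [ 0.01839688 -0.21982324] 1.442659481618986
scene line [ 0.00167341 -0.21620683] [ 0.01930495 -0.21957498] 1.4387554823230329
[[255 255 255 255 255 255 255 255 255 255]
 [255 255 255 255 255 252 255 255 255 255]
 [255 255 255 255 255 231 255 255 255 255]
 [255 255 255 255 255 153 234 255 255 255]
 [255 255 255 255 255 115 232 255 255 255]
 [255 255 255 255 234 155 255 255 255 255]
 [255 255 255 255 148 217 255 255 255 255]
 [255 255 255 255 120 246 255 255 255 255]
 [255 255 255 235 156 255 255 255 255 255]
 [255 255 255 138 219 255 255 255 255 255]
 [255 255 242  99 245 255 255 255 255 255]
 [255 255 227 186 255 255 255 255 255 255]
 [255 255 255 255 255 255 255 255 255 255]
 [255 255 255 255 255 255 255 255 255 255]]
(array([ 0.00956085, -0.21808745]), np.float64(1.469998751292141)) (array([ 0.00807642, -0.20886796]), np.float64(0.6297314558365263))
(array([ 0.00948099, -0.21809454]), np.float64(1.4627881551019795)) (array([ 0.00803466, -0.20892469]), np.float64(0.6316552057517894))
(array([ 0.00943459, -0.21812006]), np.float64(1.4596385097353943)) (array([ 0.00820768, -0.20879733]), np.float64(0.6349769376218146))
```

The top-view line fit puts the pointer at about 1.46 rad, roughly 2° short of 4. I have time, so I'll regrip and trim it.

```bash
python3 - <<'E'
from h import *
to(fw(0,-.215,.11),-54.7)
E
```

```text
t 28.18 heading z -55.0 -> -54.7 turn [-0.3 -0.  -0.1] shift cm: before-turn axes [ 7.24 -0.08 16.5 ] after-turn axes [ 7.26 -0.14 16.49]
```

jog_arm --pt "0 0 0 0 -0.1 5.5 6.7" --pt "0 0 0 0 0 5.5 6.7" --pt "0 0 0 2.2 0 5.5 6.7" --pt "0 0 0 5 0 0 6.7" --pt "0 0 0 0 0 0 6.7" --pt "0 0 0 0 0 0 6.7"

```text
time: 28.92
position: [0.5645, -0.1393, 0.1114]
tool_rot: [0.749, 1.436, -0.751]
ft_force: [0.2, 0.4, 0.6]
grip_width: 0.769
```

```bash
python3 - <<'E'
from h import *
to(fw(0,-.215,.058),-54.7)
E
```

```text
t 28.93 heading z -55.1 -> -54.7 turn [-0.4  0.1  0. ] shift cm: before-turn axes [ 5.34  0.11 -0.18] after-turn axes [ 5.34  0.11 -0.17]
```

jog_arm --pt "0 0 0 1.5 0.1 -0.2 6.7" --pt "0 0 0 1.5 0 0 6.7" --pt "0 0 0 1.5 0 0 6.7" --pt "0 0 0 0.8 0 0 6.7" --pt "0 0 0 0 0 0 6.7"

```text
time: 29.55
position: [0.5629, -0.136, 0.0566]
tool_rot: [0.749, 1.439, -0.75]
ft_force: [0.3, 0.6, -0.0]
grip_width: 0.769
```

jog_arm --pt "0 0 0 0 0 0 4" --pt "0 0 0 0 0 0 4" --pt "0 0 0 0 0 0 4" --pt "0 0 0 0 0 0 4"

```text
time: 30.05
position: [0.5645, -0.1372, 0.0578]
tool_rot: [0.749, 1.434, -0.75]
ft_force: [4.3, -4.0, -2.2]
grip_width: 0.525
```

```bash
python3 - <<'E'
from h import *
to(fw(0,-.215,.058),-57.2)
st=get_state();print(wf(st["position"]),st["ft_force"],st["torque"],st["grip_width"]*87)
E
```

```text
t 30.05 heading z -55.1 -> -57.2 turn [ 2.1  0.2 -0.1] shift cm: before-turn axes [-0.02 -0.01 -0.01] after-turn axes [-0.02 -0.01 -0.01]
[ 1.29862010e-04 -2.15017061e-01  5.78398631e-02] [ 4.32450093 -3.97176575 -2.16810971] [-0.79702499 -0.65179476  0.02287009] 45.70419246183775
```

jog_arm --pt "1.2 0 0 0 0 0 4" --pt "1.2 0 0 0 0 0 4" --pt "0 0 0 0 0 0 4" --pt "0 0 0 0 0 0 6.7" --pt "0 0 0 0 0 0 6.7" --pt "0 0 0 0 0 0 6.7" --pt "0 0 0 -3 0 0 6.7" --pt "0 0 0 -5 0 0 6.7" --pt "0 0 0 -5 0 -5 6.7" --pt "0 0 0 0 0 -6 6.7"

```text
time: 31.3
position: [0.5093, -0.0498, 0.1842]
tool_rot: [0.786, 1.419, -0.784]
ft_force: [-0.4, 1.4, 0.9]
grip_width: 0.772
```

jog_arm --pt "0 0 0 0 0 -6 6.7" --pt "0 0 0 0 0 -4 6.7" --pt "0 0 0 0 0 0 6.7"

```text
time: 31.68
position: [0.4538, 0.037, 0.1817]
tool_rot: [0.779, 1.432, -0.774]
ft_force: [0.4, -0.2, 0.3]
grip_width: 0.77
```

```bash
python3 - <<'E'
from ptr import *
im,d=get_image("scene");crop(im,218,220,288,280,10,"pics/s24.png");crop(im,215,185,475,335,3,"pics/s24f.png")
im,d=get_image("top");crop(im,340,180,420,250,9,"pics/t24.png");crop(im,140,145,360,335,3,"pics/t24f.png")
g=cv2.cvtColor(im,cv2.COLOR_RGB2GRAY).astype(float)
def pca(im,u0,v0,u1,v1,th):
    v,u=np.mgrid[v0:v1,u0:u1]; w=np.clip(th-im[v0:v1,u0:u1],0,None).ravel()
    q=np.array([wf(p)[:2] for p in world("top",np.c_[u.ravel(),v.ravel()],.075)]); c=(q*w[:,None]).sum(0)/w.sum(); e=q-c
    C=(e*w[:,None]).T@e; V=np.linalg.eigh(C)[1][:,1]; V*=np.sign(V[0]); return c,1.25+np.arctan2(-V[1],V[0])
print(g[198:212,380:390].astype(int))
for th in (190,210,225): print(pca(g,381,199,388,211,th))
E
```

```text
[[255 255 255 255 255 255 255 255 255 255]
 [255 255 255 255 255 254 255 255 255 255]
 [255 255 255 255 255 255 255 255 255 255]
 [255 255 255 255 255 235 195 255 255 255]
 [255 255 255 255 255 142 152 255 255 255]
 [255 255 255 255 255 117 231 255 255 255]
 [255 255 255 255 236 162 255 255 255 255]
 [255 255 255 255 145 231 255 255 255 255]
 [255 255 255 236 125 255 255 255 255 255]
 [255 255 255 144 166 255 255 255 255 255]
 [255 255 255 116 233 255 255 255 255 255]
 [255 255 246 192 255 255 255 255 255 255]
 [255 255 255 255 255 255 255 255 255 255]
 [255 255 255 255 255 255 255 255 255 255]]
(array([ 0.00936211, -0.21859539]), np.float64(1.5444470088963362))
(array([ 0.00938765, -0.21866025]), np.float64(1.539381891381655))
(array([ 0.00942199, -0.21869585]), np.float64(1.5374156851608898))
```

View pics/t24.png

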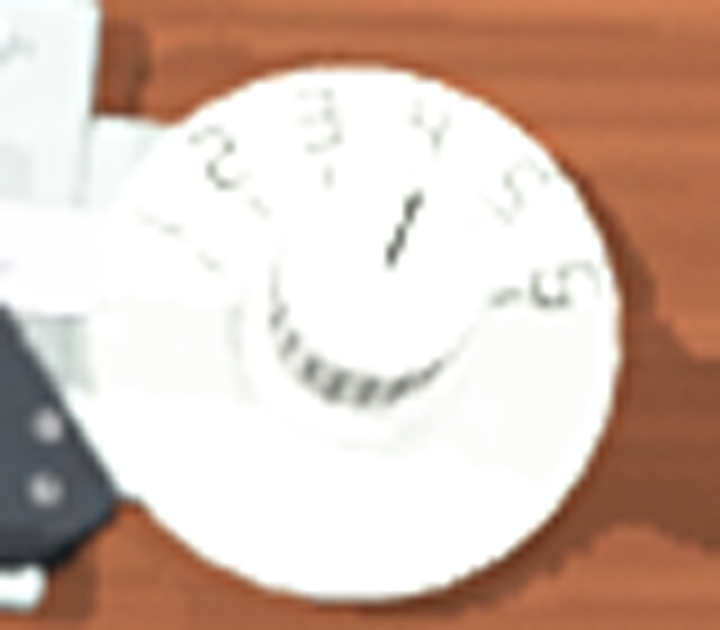

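View pics/s24f.png

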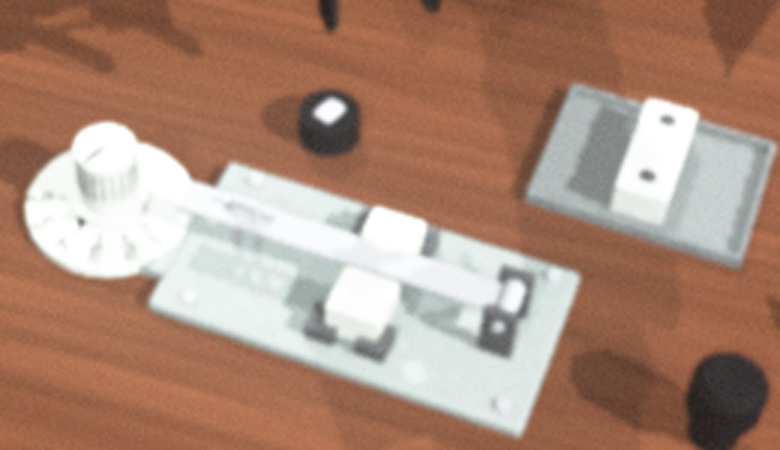

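View pics/t24f.png

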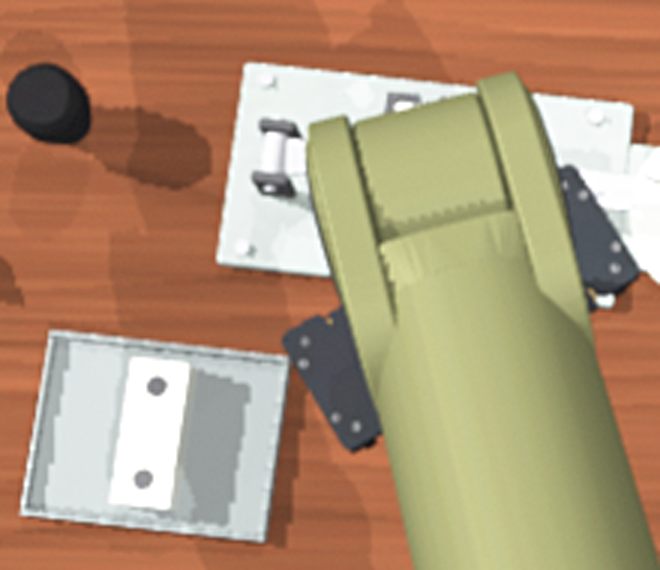

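View pics/s24.png

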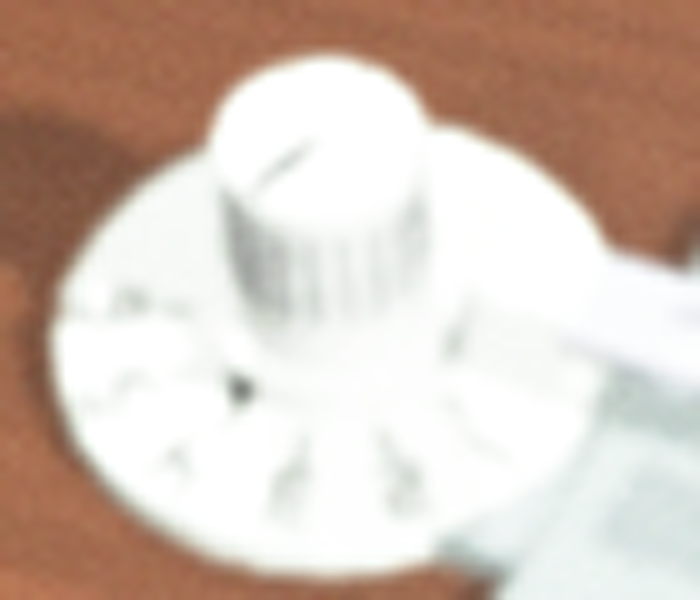

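```bash
python3 - <<'E'
from ptr import *
def nib(fn):
    g=cv2.imread(fn,0).astype(float)[370:430,200:400]; w=np.clip(130-g,0,None); v,u=np.mgrid[370:430,200:400]
    return np.array([(u*w).sum()/w.sum(),(v*w).sum()/w.sum()])
for fn in ["pics/s18b.png","pics/s21.png","pics/s22.png","pics/s23.png","pics/s24.png"]:
    a=nib(fn); r=[]
    for z in (.014,.017,.02):
        p=wf(world("scene",[T(a,10,(218,220))],z)[0])[:2]
        r.append((ang(p,[0.000,-.215]).round(3),np.hypot(p[0],p[1]+.215).round(4)))
    print(fn,a.round(1),r)
t=lambda a,z,cam="top",s=9,o=(340,180): wf(world(cam,[T(a,s,o)],z)[0])[:2]
cen=t((355,333),.012)
for n,p in [("t1",(212,263)),("t2",(262,205)),("t3",(328,175)),("t6",(505,296))]: print(n,ang(t(p,.012),cen),np.hypot(*(t(p,.012)-cen)))
E
```

```text
pics/s18b.png [nan nan] [(np.float64(nan), np.float64(nan)), (np.float64(nan), np.float64(nan)), (np.float64(nan), np.float64(nan))]
pics/s21.png [nan nan] [(np.float64(nan), np.float64(nan)), (np.float64(nan), np.float64(nan)), (np.float64(nan), np.float64(nan))]
pics/s22.png [246.7 394.4] [(np.float64(1.54), np.float64(0.0304)), (np.float64(1.48), np.float64(0.0321)), (np.float64(1.426), np.float64(0.0339))]
pics/s23.png [244.8 391.7] [(np.float64(1.569), np.float64(0.0301)), (np.float64(1.507), np.float64(0.0318)), (np.float64(1.451), np.float64(0.0336))]
pics/s24.png [241.  389.2] [(np.float64(1.608), np.float64(0.0302)), (np.float64(1.544), np.float64(0.0318)), (np.float64(1.486), np.float64(0.0335))]
t1 0.035829434934859794 0.038175512205644704
t2 0.5341155950006663 0.0382965618437552
t3 0.9935556007981573 0.03932858281461542
t6 2.465477517991835 0.03740510503074835<stdin>:4: RuntimeWarning: invalid value encountered in scalar divide
```

The estimates now average about 1.53 rad: line fit 1.54, nib 1.54, turned angle 1.54, and 1.50 from the earlier fit plus the trim. That is slightly past 4, and there is time for a small trim back.

```bash
python3 - <<'E'
from h import *
to(fw(0,-.215,.11),-57.2)
E
```

```text
t 31.77 heading z -57.5 -> -57.2 turn [-0.3 -0.1 -0. ] shift cm: before-turn axes [7.170e+00 2.000e-02 2.019e+01] after-turn axes [ 7.19 -0.07 20.19]
```

jog_arm --pt "0 0 0 0 0 5 6.7" --pt "0 0 0 0 0 5 6.7" --pt "0 0 0 0 0 5 6.7" --pt "0 0 0 2.2 0 5.2 6.7" --pt "0 0 0 5 0 0 6.7" --pt "0 0 0 0 0 0 6.7" --pt "0 0 0 0 0 0 6.7"

```text
time: 32.65
position: [0.5647, -0.1383, 0.1109]
tool_rot: [0.782, 1.425, -0.783]
ft_force: [-0.1, -0.1, -0.3]
grip_width: 0.766
```

```bash
python3 - <<'E'
from h import *
to(fw(0,-.215,.058),-57.2)
E
```

```text
t 32.65 heading z -57.5 -> -57.2 turn [-0.3  0.1  0. ] shift cm: before-turn axes [ 5.29  0.04 -0.11] after-turn axes [ 5.29  0.03 -0.11]
```

jog_arm --pt "0 0 0 1.5 0 -0.1 6.7" --pt "0 0 0 1.5 0 0 6.7" --pt "0 0 0 1.5 0 0 6.7" --pt "0 0 0 0.8 0 0 6.7" --pt "0 0 0 0 0 0 6.7" --pt "0 0 0 0 0 0 4" --pt "0 0 0 0 0 0 4" --pt "0 0 0 0 0 0 4" --pt "0 0 0 0 0 0 4"

```text
time: 33.78
position: [0.5643, -0.1374, 0.0571]
tool_rot: [0.782, 1.423, -0.783]
ft_force: [3.3, -3.4, -1.8]
grip_width: 0.521
```

jog_arm --pt "-0.9 0 0 0 0 0 4" --pt "-0.8 0 0 0 0 0 4" --pt "0 0 0 0 0 0 4" --pt "0 0 0 0 0 0 6.7" --pt "0 0 0 0 0 0 6.7" --pt "0 0 0 0 0 0 6.7" --pt "0 0 0 -3 0 0 6.7" --pt "0 0 0 -5 0 0 6.7" --pt "0 0 0 -5 0 -5 6.7" --pt "0 0 0 0 0 -6 6.7"

```text
time: 35.02
position: [0.5068, -0.0519, 0.1835]
tool_rot: [0.763, 1.428, -0.762]
ft_force: [-0.6, 1.3, 1.0]
grip_width: 0.773
```

jog_arm --pt "0 0 0 0 0 -6 6.7" --pt "0 0 0 0 0 -4 6.7" --pt "0 0 0 0 0 0 6.7" --pt "0 0 0 0 0 0 6.7"

```text
time: 35.52
position: [0.4523, 0.0267, 0.1815]
tool_rot: [0.76, 1.436, -0.761]
ft_force: [-0.6, 0.1, -0.3]
grip_width: 0.77
```

```bash
python3 - <<'E'
from ptr import *
im,d=get_image("scene");crop(im,218,220,288,280,10,"pics/s25.png");crop(im,215,185,475,335,3,"pics/s25f.png")
P=cloud("scene",d);f=np.array([wf(p) for p in P.reshape(-1,3)])
q=f[(f[:,2]>.03)&(f[:,2]<.1)&(abs(f[:,0])<.01)&(f[:,1]>-.148)&(f[:,1]<-.12)];print("tab",np.median(q,0))
g=cv2.imread("pics/s25.png",0).astype(float)[370:430,200:400]; w=np.clip(130-g,0,None); v,u=np.mgrid[370:430,200:400]
a=np.array([(u*w).sum()/w.sum(),(v*w).sum()/w.sum()]);p=wf(world("scene",[T(a,10,(218,220))],.017)[0])[:2];print("nib",a,ang(p,[0,-.215]))
im,d=get_image("top");crop(im,340,180,420,250,9,"pics/t25.png");cv2.imwrite("pics/t25f.png",im[:,:,::-1])
g=cv2.cvtColor(im,cv2.COLOR_RGB2GRAY).astype(float)
def pca(im,u0,v0,u1,v1,th):
    v,u=np.mgrid[v0:v1,u0:u1]; w=np.clip(th-im[v0:v1,u0:u1],0,None).ravel()
    q=np.array([wf(p)[:2] for p in world("top",np.c_[u.ravel(),v.ravel()],.075)]); c=(q*w[:,None]).sum(0)/w.sum(); e=q-c
    C=(e*w[:,None]).T@e; V=np.linalg.eigh(C)[1][:,1]; V*=np.sign(V[0]); return c,1.25+np.arctan2(-V[1],V[0])
for th in (190,225): print(pca(g,381,199,388,211,th))
st=get_state();print(st["time"],st["position"],st["qd"].round(3))
E
```

```text
tab [-0.00014394 -0.13337842  0.04949464]
nib [243.96153846 391.        ] 1.5160875669929228
(array([ 0.00892165, -0.2181016 ]), np.float64(1.5072126975588491))
(array([ 0.00911852, -0.21819934]), np.float64(1.4862403047720434))
35.625 [0.45257347 0.02573379 0.18146428] [ 0.007  0.009  0.001 -0.002 -0.001 -0.    -0.002]
```

View pics/s25f.png

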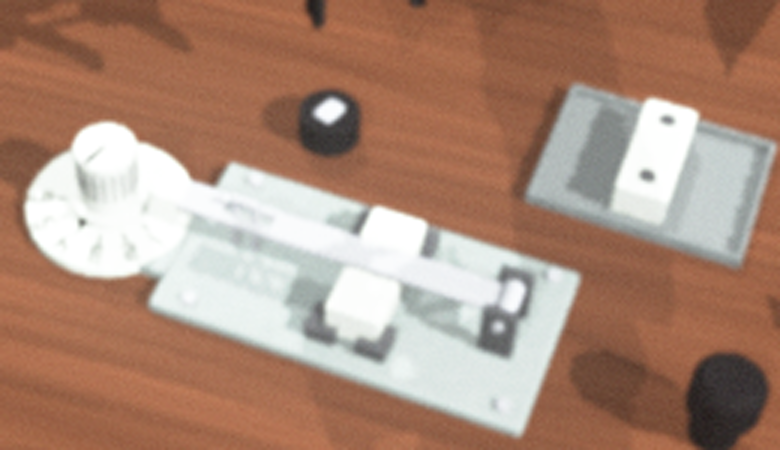

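View pics/t25f.png

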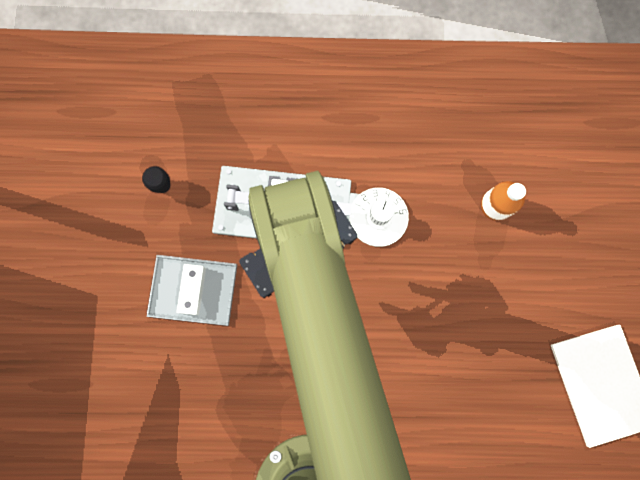

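The pictures show the pointer on 4 at about 1.50 rad and the strap closed over the staple, with its tab top at about 50 mm. The finished coupon is in the tray, the new one is seated, and the puck, bottle and eyepiece look unmoved. The gripper is clear, so I'm handing in.

```bash
python3 -c "
from bench import close_job
print(close_job())"
```

```text
the job is handed in; nothing more can be done
None
```

The job is done in the order asked and handed in at about 35.6 s of the 72 s allowed. No verdict was reported.

**What I did**
- I first pushed the strap further open, to about 1.84 rad, because the gripper would have hit it.
- I set the finished coupon in the tray and the new one in the seat, lowering each until the wrist force showed contact before letting go.
- I swung the strap down to its hard stop. The press reached about 33 N with the fingertips, and I backed off at once.
- I turned the sleeve, then trimmed it twice: about 2° on, then 1.7° back after it read slightly past 4.

**Last checks**
- **Finished coupon:** it lies flat inside the tray.
- **New coupon:** its top was level, at about 41 mm, inside the locators. I measured this before closing the strap.
- **Strap:** the closed tab top measured 49.5 mm, against 51 mm nominal. The difference is within the cameras' accuracy of about 2 mm.
- **Pointer:** the readings disagree slightly: 1.49 to 1.51 rad from the line on top and 1.52 from the nib, against the target of 1.5.
- **Bystanders:** the puck, bottle and eyepiece look unmoved by eye in the final pictures; I did not re-measure their positions. The gripper was touching nothing.

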